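# Fill a narrow-necked vase with pebbles through a funnel

### The job

Get the green glass vase ready for its plant: take the steel funnel out of the drinking glass and seat it squarely in the neck of the vase, then pick up the jug and pour all six pebbles through the funnel into the vase. Put the empty jug gently back on the tray, upright, and leave the funnel in the vase, the drinking glass standing and the tin and the spoon where they are.

Things in the scene. Friction and masses are not known exactly. Their poses are not given: they have to be found in the camera images.
- tray: low wicker serving tray lying on the sideboard, 380 x 620 mm, woven rim 18 mm wide and 28 mm high all round, printed floor 6 mm above the sideboard. Origin: centre of its underside; x across the short side, away from the robot, y along the long side. It is fixed.
- jug: cream ceramic jug at the tray's -y end, 110 mm high, outer radius 36 mm at the foot, flaring straight to 47 mm at the rim; wall 4, bottom 6 mm; about 0.24 kg; the pebbles start in it. Origin: centre of its underside, z up. Lip on its +x side, strap handle on its -x side. Tipped lip down about its y axis it lets the first stones out from about 55 degrees on and is empty by 110 degrees.
- jug_handle (a point): middle of the upright bar of the jug's handle, at (-83, 0, 66) mm in the jug's frame. The bar is 16 mm wide along the jug's y (grip across this), 10 mm thick along x, free from 42 to 90 mm above the jug's underside, 38 mm from the jug's wall. To tip the jug far, take the bar with the hand leaning back about 45 degrees, fingers pointing down and towards the jug, and grip firmly (about 50 N).
- jug_lip (a point): tip of the jug's pouring lip, on its centre line, at (58, 0, 115) mm in the jug's frame.
- vase: green glass bottle vase, empty, loose on the tray, 115 mm high; body radius 46 to 48 mm up to 62 mm, sloping shoulder, straight neck from 85 to 115 mm, inner diameter 51 mm, wall 4 mm; inside bottom 10 mm up; about 0.65 kg. Origin: centre of its underside, z up. It stands near the middle of the tray or near its +y end; the drinking glass has the other place.
- vase_mouth (a point): centre of the vase's mouth, level with its rim, 115 mm above its underside.
- glass: plain clear drinking glass, loose on the tray, 105 mm high, outer radius 31 mm at the foot, 38 mm at the rim; the funnel hangs in its mouth at the start. Origin: centre of its underside, z up.
- funnel: wide steel funnel, about 0.11 kg, 88 mm high: spout 0 to 35 mm, outer radius 22.5 mm at its end, 23 mm above, inner diameter 41 mm; then a 45 degree cone to 65 mm outer radius at 78 mm and an upright rim to 88 mm; wall 2 mm. Origin: centre of the spout's end, z up. Seated in the vase, its cone on the rim of the neck, its origin is about 78 mm above the vase's underside.
- funnel_handle (a point): grip point on the funnel's flat handle, at (-98, 0, 82) mm in the funnel's frame. The handle is a level bar along the funnel's -x, 18 mm wide along y (grip it across this), 10 mm thick, running out to 120 mm from the funnel's axis.
- funnel_mouth (a point): centre of the funnel's wide mouth, level with its rim, 88 mm above its origin; the opening is 129 mm across. Three or more stones tipped in together often bridge over the spout and stay there (lifting and rocking the funnel by its handle may free them); one or two at a time run through in about half a second.
- pebble1: smooth grey river pebble, egg-shaped, 28 x 23 x 23 mm, mass about 18 g, in the jug at the start. Origin: its centre.
- pebble2: smooth grey river pebble, egg-shaped, 28 x 23 x 23 mm, mass about 18 g, in the jug at the start. Origin: its centre.
- pebble3: smooth grey river pebble, egg-shaped, 28 x 23 x 23 mm, mass about 18 g, in the jug at the start. Origin: its centre.
- pebble4: smooth grey river pebble, egg-shaped, 28 x 23 x 23 mm, mass about 18 g, in the jug at the start. Origin: its centre.
- pebble5: smooth grey river pebble, egg-shaped, 28 x 23 x 23 mm, mass about 18 g, in the jug at the start. Origin: its centre.
- pebble6: smooth grey river pebble, egg-shaped, 28 x 23 x 23 mm, mass about 18 g, in the jug at the start. Origin: its centre.
- tin: small round metal tin with its lid on, 60 mm high, 64 mm across, loose, standing at the far side of the tray; leave it. Origin: centre of its underside.
- spoon: steel spoon with a wooden handle, 170 mm long, loose, lying along the far side of the tray; leave it. Origin: under its middle.
There are look-alikes about, which are no part of the job. Leave any pink look-alike of the funnel alone.

How it is judged:
On the way, in this order (a step that is already met when the one before it is completed fails the run):
1. the funnel is seated squarely in the neck of the vase and let go, with the pebbles still in the jug (z of funnel in the frame of vase between 0.06 and 0.088 m and horizontal distance between funnel and vase below 0.01 m and angle between funnel's own z axis and vertical below 0.15 rad and contact force between the fingers and funnel below 0.1 N and height (world z) of jug below 0.03 m), for 0.2 s.
2. the jug is lifted clear of the tray (z of jug in the frame of tray above 0.05 m), for 0.2 s.
3. all six pebbles lie in the vase with the funnel in its neck (z of pebble1 in the frame of vase between 0 and 0.078 m and horizontal distance between each of pebble1, pebble2, pebble3, pebble4, pebble5, pebble6 and vase below 0.046 m and z of pebble2 in the frame of vase between 0 and 0.078 m and z of pebble3 in the frame of vase between 0 and 0.078 m and z of pebble4 in the frame of vase between 0 and 0.078 m and z of pebble5 in the frame of vase between 0 and 0.078 m and z of pebble6 in the frame of vase between 0 and 0.078 m and z of funnel in the frame of vase between 0.06 and 0.088 m and horizontal distance between funnel and vase below 0.01 m and angle between funnel's own z axis and vertical below 0.15 rad), for 0.2 s.
At the end, for the whole second after the job is handed in: All six pebbles lie in the body of the vase; the funnel sits in its neck (within 10 mm of the axis and of fully down, tilt under 0.15 rad); jug, vase and glass stand upright (under 0.08 rad) on the tray's floor; jug, vase and funnel at rest (all of step 3 and angle between each of jug, vase, glass's own z axis and vertical below 0.08 rad and z of jug in the frame of tray between 0 and 0.012 m and x of jug in the frame of tray between -0.15 and 0.15 m and y of jug in the frame of tray between -0.27 and 0.27 m and z of each of vase, glass in the frame of tray below 0.012 m and linear speed of each of jug, vase, funnel below 0.02 m/s); the robot touches nothing.
It fails at once if the vase or the drinking glass is tipped by more than 0.35 rad (angle between any of vase, glass's own z axis and vertical above 0.35 rad).
It fails at once if the jug hits the tray with more than 60 N (it must be put down, not dropped) (contact force between jug and tray above 60 N).
It fails at once if the tin or the spoon is moved by more than 30 mm (distance of any of tin, spoon from where it was at the start of the episode above 0.03 m).
It also fails if it takes over 72 s, if anything falls off the work surface, if the arm or the gripper's body presses on something with over 40 N, if the wrist force passes 120 N, or if a joint passes its speed limit or range.

### The arm

A 7-joint arm with a two-finger parallel gripper is mounted at the origin on the work surface. World frame = base frame: x ahead of the robot, y to its left, z up, the work surface at z = 0. Lengths are in m, angles in rad, forces in N, time in s.
With the tool pointing down it reaches from about 0.35 to 0.9 m from the base axis. Payload 19.9 kg.
Tool frame: the origin (TCP) lies on the centre line of the jaws, within the pads' length; the fingertips stand 19 mm ahead of it and the grasp point (between the pads) is the TCP; z points along the fingers, y is the line along which they close (so a half turn about z gives the same grasp; the last joint's range is limited). The gripper opens to 94 mm and grips with 3 to 60 N. Pads are 16 mm wide; open, the fingers measure 119 mm over their backs; the gripper's body (75 mm by 177 mm) begins 78 mm behind the grasp point.
Start: joints at [1.218, 0.417, -0.01, 1.614, 0.005, 1.111, -0.053], TCP at [0.191, -0.595, 0.224] pointing down, gripper open.
Joint ranges: [-2.81, 2.81], [-0.39, 2.02], [-1.27, 1.25], [0.06, 2.57], [-1.19, 4.33], [0.19, 2], [-2.82, 2.82]. Speed limits (rad/s): [1.89, 1.89, 2.39, 2.39, 3.01, 3.01, 3.01].

### API

Orientations are given as a unit quaternion [w, x, y, z].
In Python, from bench import r gives the robot as it stands.
- The arm moves only by the shell command python3 -m creep 'ROWS' [FORCE]. ROWS is JSON, a list of rows, each an object of numbers: "dx", "dy", "dz": the shift along the tool's x, y, z in m; "wx", "wy", "wz": the turn, a rotation vector about the tool's x, y, z in degrees; "grip": the closure, from 0 (fully open) to 1 (shut). In form: [{"dx": .., "dy": .., "dz": .., "wx": .., "wy": .., "wz": .., "grip": ..}, ...]. A call has 1 to 10 rows; each row is the pose to reach, as a shift and turn from the pose commanded when the call began, along the tool's axes at that moment; what a row does not reach only later rows make up. A row lasts 1/8 s, in which the tool goes at most 62.5 mm and 10.7 degrees, less where a joint would pass 70% of its speed; a pose out of reach is approached as far as the arm can. A call with a gripper value outside its range is refused whole. The fingers move at their own pace and stop on an object; FORCE is the grip in N (left out, the last holds). Time passes only in rows, so rows that repeat a pose let the fingers close. It gives the time, the measured TCP pose, the force, the opening and the grip force at its end, in the units of the state.
- r.observe(): the state, without advancing time (a new reading comes with each control period).
- r.grab_frame(name): name is "scene" or "top"; returns a dict with "img" (480x640x3 uint8, red, green, blue), "fx", "fy", "cx", "cy" (pixels), "rvec" (rotation vector, rad) and "tvec" (3), from world to camera coordinates, as OpenCV has them. Camera axes: x right, y down, z forward; pixel columns grow to the right and rows downward; lengths in m; the calibration is good to about 2 mm. A picture is of the moment at which its call begins. There is no depth.
- r.finish_job(): hands the job in; it is judged then, once.
The state is a dict: "clock": time; "joint_pos": joint angles; "joint_vel": joint speeds; "tau": joint torques, N m; "position": TCP position; "eef_rot": TCP orientation; "contact_force": force on the tool from outside, world axes, zero at the start; "torque": the same for the moment, N m; "finger_gap": finger opening in m; "grip_force": force on a finger pad.
Only numpy, scipy, OpenCV 4.12 (cv2) and the standard library are available. Lean on these libraries where they do the work, as an engineer would, in place of code of your own. Each camera call takes 0.05 s, during which the arm holds its last target. There are 200 camera calls.

## Working session

There is one attempt and no reset: what is moved stays moved. The work goes in short steps, Python scripts to look and compute and a shell command to move; the robot and the scene stay as the last step left them, time stands still between calls to the robot, and variables do not carry over. Pictures are saved under pics/ and viewed, at most 10 in all, crops included, and the job is handed in when it is done.

```bash
mkdir -p pics; ls; python3 - <<'E'
from bench import r
import cv2
for n in("scene","top"):
    f=r.grab_frame(n); cv2.imwrite(f"pics/{n}0.png",f["img"][:,:,::-1]); print(n,[f[k] for k in("fx","fy","cx","cy","rvec","tvec")])
print(r.observe())
E
```

```text
pics
scene [541.2395959734216, 541.2395959734216, 322.2427933828437, 237.50106705040693, array([ 1.11241598,  2.43393423, -0.93082304]), array([ 0.25105171, -0.24599193,  1.74712082])]
top [555.8032479295914, 555.8032479295914, 314.74488964659594, 236.4636066903651, array([ 2.2024653 , -2.16478226,  0.09895723]), array([0.07066991, 0.51938961, 1.19013974])]
{'clock': 0.1, 'joint_pos': array([ 1.21849968,  0.41787728, -0.01028776,  1.6140982 ,  0.00471751,
        1.11071712, -0.05299977]), 'joint_vel': array([ 7.85500505e-04, -2.26902881e-03, -1.42667377e-03, -2.53776960e-03,
       -8.04369135e-04, -1.73684921e-05, -1.93158527e-04]), 'tau': array([ 2.73383259e-03, -8.52589560e+01,  6.40875846e-01, -4.26702976e+01,
       -4.88147163e-02,  1.63057196e-02, -3.20861852e-05]), 'position': array([ 0.19101673, -0.59476279,  0.22391764]), 'eef_rot': array([-5.21206870e-04,  9.87949661e-01,  1.54774603e-01, -1.35661731e-04]), 'contact_force': array([ 0.74711576, -0.20493627,  0.91803416]), 'torque': array([ 0.07232707, -0.0640423 ,  0.04145648]), 'grip_force': 0.0, 'finger_gap': 0.09363376691458807}
```

View pics/scene0.png

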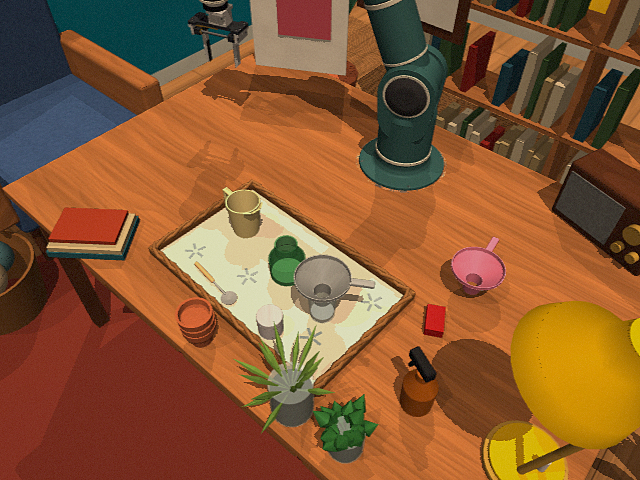

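View pics/top0.png

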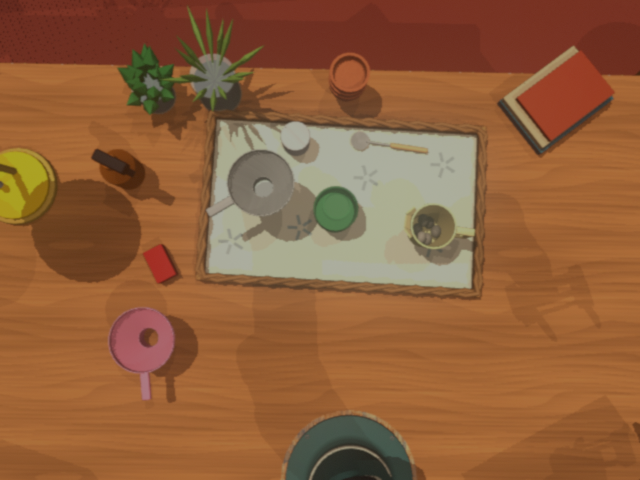

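The top view shows the funnel in the glass at (262,183) with its handle to (212,212). The vase is at (336,209), and the jug is at (432,228) with its lip to the left and handle at (465,232). The pink funnel at (142,340) is the decoy.

```bash
cat > h.py <<'E'
import numpy as np, cv2
from scipy.spatial.transform import Rotation as R
from bench import r
def cam(f):
    M=R.from_rotvec(f["rvec"]).as_matrix(); return M,np.array(f["tvec"])
def ray(f,uv):
    M,t=cam(f); d=M.T@np.array([(uv[0]-f["cx"])/f["fx"],(uv[1]-f["cy"])/f["fy"],1]); return -M.T@t,d/np.linalg.norm(d)
def onz(f,uv,z):
    o,d=ray(f,uv); return o+d*(z-o[2])/d[2]
def tri(f,a,g,b):
    o,d=ray(f,a);p,e=ray(g,b); s=np.linalg.lstsq(np.c_[d,-e],p-o,rcond=None)[0]
    x,y=o+s[0]*d,p+s[1]*e; return (x+y)/2,np.linalg.norm(x-y)
def proj(f,p):
    M,t=cam(f); q=M@np.array(p)+t; return np.array([f["fx"]*q[0]/q[2]+f["cx"],f["fy"]*q[1]/q[2]+f["cy"]])
def crop(f,x,y,w,h,s): return cv2.resize(f["img"][y:y+h,x:x+w,::-1],None,fx=s,fy=s,interpolation=cv2.INTER_CUBIC)
def toolmove(p,Rm=None):
    "shift (mm) and turn (deg rotvec) in tool axes to reach TCP p / matrix Rm"
    o=r.observe(); T=R.from_quat(np.roll(o["eef_rot"],-1)); d=T.inv().apply(np.array(p)-o["position"])*1000
    w=np.zeros(3) if Rm is None else np.degrees((T.inv()*R.from_matrix(Rm)).as_rotvec())
    print("shift mm",d.round(1),"turn deg",w.round(1))
E
python3 - <<'E'
from h import *
f=r.grab_frame("top"); s=r.grab_frame("scene")
cv2.imwrite("pics/c1.png",crop(f,200,120,288,180,2.7))
cv2.imwrite("pics/c2.png",crop(s,200,180,200,150,4))
H=cv2.cvtColor(f["img"],cv2.COLOR_RGB2HSV); S=cv2.cvtColor(s["img"],cv2.COLOR_RGB2HSV)
for q in[(240,175),(280,170),(215,211),(336,209),(462,232),(432,212),(420,180)]: print("top",q,H[q[1],q[0]])
for q in[(310,262),(370,284),(288,262),(228,193),(240,220)]: print("sc",q,S[q[1],q[0]])
E
```

```text
top (240, 175) [ 20  45 118]
top (280, 170) [ 19  44 128]
top (215, 211) [ 18  42 156]
top (336, 209) [ 54  88 125]
top (462, 232) [ 29  78 171]
top (432, 212) [ 21  95 102]
top (420, 180) [ 34  25 174]
sc (310, 262) [ 18  51 155]
sc (370, 284) [ 16  56 196]
sc (288, 262) [ 58 114 143]
sc (228, 193) [ 32 102 231]
sc (240, 220) [ 20 127 145]
```

View pics/c1.png

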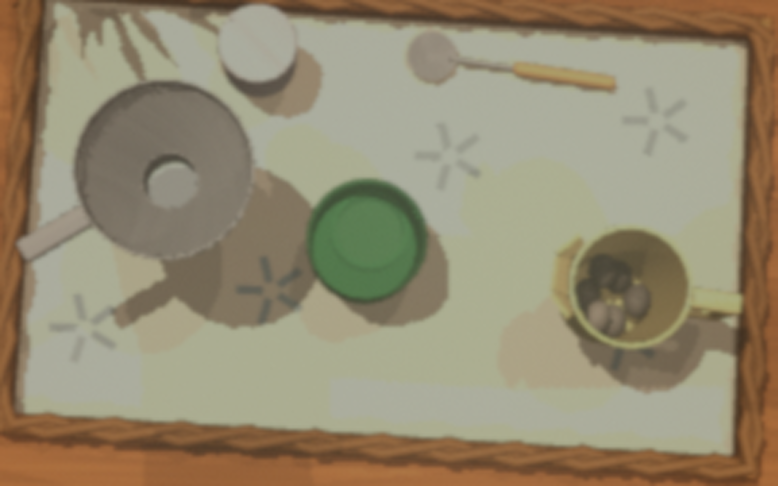

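View pics/c2.png

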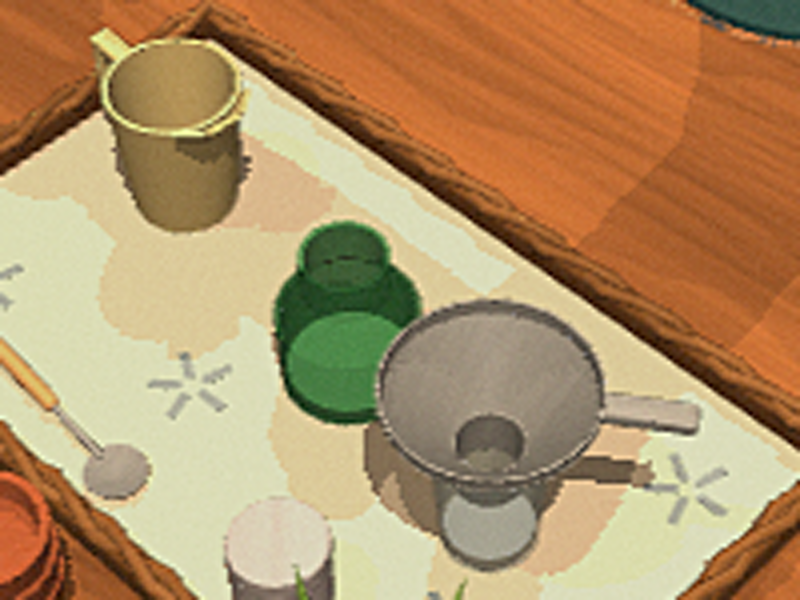

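The crops show these centres: funnel rim at crop-top (163,169) and crop-scene (490,390), vase mouth at crop-scene (344,254), and jug rim at crop-top (631,289) and crop-scene (172,87). Next I refine them with masks and triangulate.

```bash
python3 - <<'E'
from h import *
f=r.grab_frame("top"); s=r.grab_frame("scene")
print("camtop",ray(f,(320,240))[0].round(3))
H=cv2.cvtColor(f["img"],cv2.COLOR_RGB2HSV); S=cv2.cvtColor(s["img"],cv2.COLOR_RGB2HSV)
def ell(m,name,roi):
    k=np.zeros(m.shape,np.uint8); x,y,w,h=roi; k[y:y+h,x:x+w]=m[y:y+h,x:x+w]
    k=cv2.morphologyEx(k,cv2.MORPH_OPEN,cv2.getStructuringElement(2,(15,15))) if name!="vm" else k
    c=max(cv2.findContours(k,0,1)[0],key=cv2.contourArea); e=cv2.fitEllipse(cv2.convexHull(c)); print(name,np.round(e[0],1),np.round(e[1],1),cv2.boundingRect(c)); return e[0]
fu=ell(cv2.inRange(H,(0,0,60),(179,70,150)),"fun top",(220,140,75,85))
va=ell(cv2.inRange(H,(40,60,20),(85,255,255)),"vase top",(290,160,90,90))
vs=ell(cv2.inRange(S,(40,80,20),(85,255,255)),"vase sc",(250,220,80,80))
ft=(260.6,182.6); fs=(322.6,277.5)
print("funnel rim tri",tri(f,ft,s,fs), "mask@.152",onz(f,fu,.152))
print("funnel @152",onz(f,ft,.152),onz(s,fs,.152))
he=onz(f,(209.3,211.5),.146); print("handle end top",he,"scene",onz(s,(200+698/4,180+418/4),.146))
print("vase mouth scene",onz(s,(286,243.5),.121),"vase body top .045",onz(f,va,.045),onz(f,va,.06))
jt=(433.7,227); js=(243,201.75)
print("jug rim",tri(f,jt,s,js),onz(f,jt,.116),onz(s,js,.116))
print("jug handle end top",onz(f,(474.4,231.9),.10),"scene",onz(s,(200+104/4,180+40/4),.10),"lip",onz(f,(405.5,223.5),.121))
for n,q in dict(tl=(215,113),tr=(488,127),br=(478,297),bl=(197,280)).items(): print(n,onz(f,q,.028))
E
```

```text
camtop [0.419 0.089 1.228]
fun top [262.6 185.1] [66.4 77. ] (227, 149, 68, 71)
vase top [335.2 208.5] [43.9 45. ] (314, 186, 44, 46)
vase sc [285.7 259.8] [33.5 50.3] (269, 235, 35, 51)
funnel rim tri (array([0.61111627, 0.19077204, 0.14465869]), np.float64(0.004408778579693323)) mask@.152 [0.60632085 0.18428505 0.152     ]
funnel @152 [0.61115581 0.18835237 0.152     ] [0.61419877 0.19622857 0.152     ]
handle end top [0.553184   0.28776823 0.146     ] scene [0.54836361 0.29526375 0.146     ]
vase mouth scene [0.57453422 0.04269231 0.121     ] vase body top .045 [0.57703016 0.03690327 0.045     ] [0.57502516 0.0375671  0.06      ]
jug rim (array([ 0.53326466, -0.1592455 ,  0.10658464]), np.float64(0.004244959929181834)) [ 0.53363076 -0.15886892  0.116     ] [ 0.53841219 -0.14947768  0.116     ]
jug handle end top [ 0.52670418 -0.2457455   0.1       ] scene [ 0.52662208 -0.23204068  0.1       ] lip [ 0.53915911 -0.10110301  0.121     ]
tl [0.7864536  0.30395727 0.028     ]
tr [ 0.76677188 -0.29879306  0.028     ]
br [ 0.39296412 -0.2739623   0.028     ]
bl [0.41922787 0.33099732 0.028     ]
```

```bash
python3 - <<'E'
from h import *
a=np.radians(30.2); y=np.array([np.cos(a),np.sin(a),0]); z=np.array([0,0,-1.]); x=np.cross(y,z)
toolmove([.5627,.2737,.25],np.c_[x,y,z])
E
```

```text
shift mm [ 619.5 -713.4  -25.5] turn deg [  -0.    -0.  -102.4]
```

```bash
python3 -m creep '[{"dx":0.04,"dy":-0.045,"dz":-0.025,"wz":-7,"grip":0},{"dx":0.08,"dy":-0.09,"dz":-0.025,"wz":-14,"grip":0},{"dx":0.12,"dy":-0.135,"dz":-0.025,"wz":-21,"grip":0},{"dx":0.16,"dy":-0.18,"dz":-0.025,"wz":-28,"grip":0},{"dx":0.2,"dy":-0.225,"dz":-0.025,"wz":-35,"grip":0},{"dx":0.24,"dy":-0.27,"dz":-0.025,"wz":-42,"grip":0},{"dx":0.28,"dy":-0.315,"dz":-0.025,"wz":-49,"grip":0},{"dx":0.32,"dy":-0.36,"dz":-0.025,"wz":-56,"grip":0},{"dx":0.36,"dy":-0.405,"dz":-0.025,"wz":-63,"grip":0},{"dx":0.4,"dy":-0.45,"dz":-0.025,"wz":-70,"grip":0}]'
python3 - <<'E'
from h import *
a=np.radians(30.2); y=np.array([np.cos(a),np.sin(a),0]); z=np.array([0,0,-1.]); x=np.cross(y,z)
toolmove([.5627,.2737,.25],np.c_[x,y,z])
E
```

```text
shift mm [ 619.5 -713.4  -25.5] turn deg [  -0.    -0.  -102.4]schema error: expected keys dx, dy, dz, wx, wy, wz, grip
```

```bash
cat >> h.py <<'E'
def down(deg):
    a=np.radians(deg); y=np.array([np.cos(a),np.sin(a),0]); z=np.array([0,0,-1.]); return np.c_[np.cross(y,z),y,z]
E
python3 -m creep '[{"dx":0.04,"dy":-0.045,"dz":-0.025,"wx":0,"wy":0,"wz":-7,"grip":0},{"dx":0.08,"dy":-0.09,"dz":-0.025,"wx":0,"wy":0,"wz":-14,"grip":0},{"dx":0.12,"dy":-0.135,"dz":-0.025,"wx":0,"wy":0,"wz":-21,"grip":0},{"dx":0.16,"dy":-0.18,"dz":-0.025,"wx":0,"wy":0,"wz":-28,"grip":0},{"dx":0.2,"dy":-0.225,"dz":-0.025,"wx":0,"wy":0,"wz":-35,"grip":0},{"dx":0.24,"dy":-0.27,"dz":-0.025,"wx":0,"wy":0,"wz":-42,"grip":0},{"dx":0.28,"dy":-0.315,"dz":-0.025,"wx":0,"wy":0,"wz":-49,"grip":0},{"dx":0.32,"dy":-0.36,"dz":-0.025,"wx":0,"wy":0,"wz":-56,"grip":0},{"dx":0.36,"dy":-0.405,"dz":-0.025,"wx":0,"wy":0,"wz":-63,"grip":0},{"dx":0.4,"dy":-0.45,"dz":-0.025,"wx":0,"wy":0,"wz":-70,"grip":0}]'
python3 - <<'E'
from h import *
toolmove([.5627,.2737,.25],down(30.2))
E
```

```text
clock: 1.55
position: [0.4349, -0.0425, 0.2498]
eef_rot: [0.0, 0.719, 0.695, 0.0]
contact_force: [1.8, -1.3, -0.1]
finger_gap: 0.0946
grip_force: 0.0
shift mm [ 3.204e+02  1.168e+02 -3.000e-01] turn deg [  0.    0.  -32.2]
```

```bash
python3 -m creep '[{"dx":0.05,"dy":0.018,"dz":0,"wx":0,"wy":0,"wz":-5,"grip":0},{"dx":0.1,"dy":0.036,"dz":0,"wx":0,"wy":0,"wz":-11,"grip":0},{"dx":0.15,"dy":0.055,"dz":0,"wx":0,"wy":0,"wz":-16,"grip":0},{"dx":0.2,"dy":0.073,"dz":0,"wx":0,"wy":0,"wz":-21,"grip":0},{"dx":0.25,"dy":0.091,"dz":0,"wx":0,"wy":0,"wz":-26,"grip":0},{"dx":0.29,"dy":0.106,"dz":0,"wx":0,"wy":0,"wz":-30,"grip":0},{"dx":0.32,"dy":0.117,"dz":0,"wx":0,"wy":0,"wz":-32.2,"grip":0},{"dx":0.32,"dy":0.117,"dz":0.02,"wx":0,"wy":0,"wz":-32.2,"grip":0},{"dx":0.32,"dy":0.117,"dz":0.02,"wx":0,"wy":0,"wz":-32.2,"grip":0}]'
python3 - <<'E'
from h import *
toolmove([.5627,.2737,.146],down(30.2))
f=r.grab_frame("scene"); cv2.imwrite("pics/s1.png",crop(f,250,170,200,150,4))
p=r.observe()["position"]; print(proj(f,p))
f=r.grab_frame("top");print(proj(f,p),proj(f,[.5627,.2737,.146]))
E
```

```text
clock: 2.68
position: [0.5628, 0.27, 0.2277]
eef_rot: [-0.001, 0.5, 0.866, -0.001]
contact_force: [-0.2, -0.7, 0.2]
finger_gap: 0.0938
grip_force: 0.0
shift mm [ 3.3  2.  81.7] turn deg [-0.2 -0.  -0.2]
[364.0818423  259.31434032]
[211.13159959 200.3924508 ] [216.65014366 206.80491224]
```

View pics/s1.png

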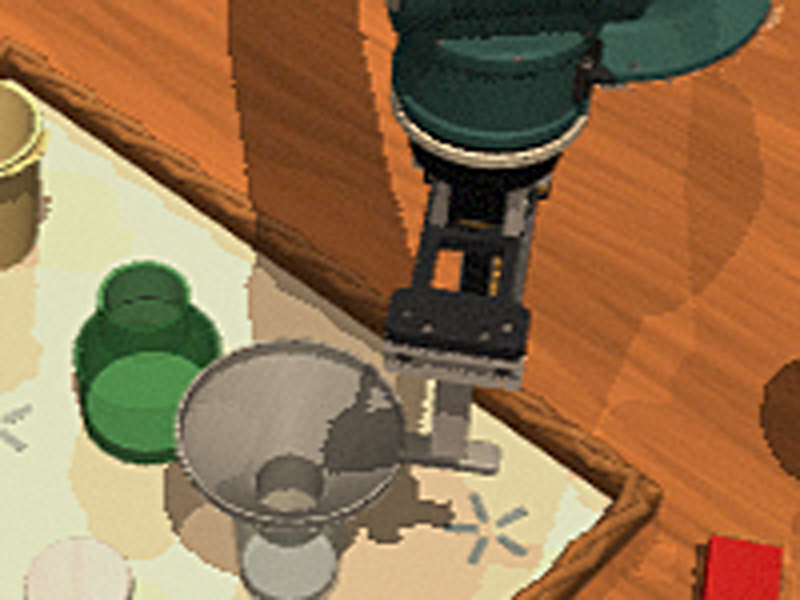

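The gripper hovers above the funnel handle, with the finger at crop (450,420) over the bar. I descend and grip.

```bash
python3 -m creep '[{"dx":0.003,"dy":0.002,"dz":0.03,"wx":0,"wy":0,"wz":0,"grip":0},{"dx":0.003,"dy":0.002,"dz":0.055,"wx":0,"wy":0,"wz":0,"grip":0},{"dx":0.003,"dy":0.002,"dz":0.072,"wx":0,"wy":0,"wz":0,"grip":0},{"dx":0.003,"dy":0.002,"dz":0.082,"wx":0,"wy":0,"wz":0,"grip":0},{"dx":0.003,"dy":0.002,"dz":0.082,"wx":0,"wy":0,"wz":0,"grip":0.6},{"dx":0.003,"dy":0.002,"dz":0.082,"wx":0,"wy":0,"wz":0,"grip":0.7},{"dx":0.003,"dy":0.002,"dz":0.082,"wx":0,"wy":0,"wz":0,"grip":0.9},{"dx":0.003,"dy":0.002,"dz":0.082,"wx":0,"wy":0,"wz":0,"grip":1},{"dx":0.003,"dy":0.002,"dz":0.082,"wx":0,"wy":0,"wz":0,"grip":1},{"dx":0.003,"dy":0.002,"dz":0.082,"wx":0,"wy":0,"wz":0,"grip":1}]' 40
```

```text
clock: 4.03
position: [0.5637, 0.2746, 0.1475]
eef_rot: [-0.0, 0.5, 0.866, 0.0]
contact_force: [-0.1, 0.4, -0.7]
finger_gap: 0.0374
grip_force: 0.0
```

```bash
python3 -m creep '[{"dx":0,"dy":0,"dz":0.001,"wx":0,"wy":0,"wz":0,"grip":1},{"dx":0,"dy":0,"dz":0.001,"wx":0,"wy":0,"wz":0,"grip":1},{"dx":0,"dy":0,"dz":0.001,"wx":0,"wy":0,"wz":0,"grip":1},{"dx":0,"dy":0,"dz":0.001,"wx":0,"wy":0,"wz":0,"grip":1},{"dx":0,"dy":0,"dz":0.001,"wx":0,"wy":0,"wz":0,"grip":1},{"dx":0,"dy":0,"dz":0.001,"wx":0,"wy":0,"wz":0,"grip":1}]' 50
python3 -m creep '[{"dx":0,"dy":0,"dz":-0.01,"wx":0,"wy":0,"wz":0,"grip":1},{"dx":0,"dy":0,"dz":-0.025,"wx":0,"wy":0,"wz":0,"grip":1},{"dx":0,"dy":0,"dz":-0.045,"wx":0,"wy":0,"wz":0,"grip":1},{"dx":0,"dy":0,"dz":-0.065,"wx":0,"wy":0,"wz":0,"grip":1},{"dx":0,"dy":0,"dz":-0.085,"wx":0,"wy":0,"wz":0,"grip":1},{"dx":0,"dy":0,"dz":-0.1,"wx":0,"wy":0,"wz":0,"grip":1},{"dx":0,"dy":0,"dz":-0.1,"wx":0,"wy":0,"wz":0,"grip":1},{"dx":0,"dy":0,"dz":-0.1,"wx":0,"wy":0,"wz":0,"grip":1}]'
python3 - <<'E'
from h import *
toolmove([.5627-.0347,.2737-.152,.247],down(30.2))
E
```

```text
clock: 4.78
position: [0.5637, 0.2746, 0.1465]
eef_rot: [-0.0, 0.5, 0.866, 0.0]
contact_force: [0.5, 0.2, 0.1]
finger_gap: 0.0176
grip_force: 50.0
clock: 5.78
position: [0.5635, 0.2744, 0.2458]
eef_rot: [-0.0, 0.5, 0.866, -0.0]
contact_force: [-0.8, -1.2, -1.9]
finger_gap: 0.0173
grip_force: 50.0
shift mm [-114.4 -107.1   -1.1] turn deg [-0.1 -0.  -0.2]
```

```bash
python3 -m creep '[{"dx":-0.02,"dy":-0.019,"dz":0,"wx":0,"wy":0,"wz":0,"grip":1},{"dx":-0.05,"dy":-0.047,"dz":0,"wx":0,"wy":0,"wz":0,"grip":1},{"dx":-0.08,"dy":-0.075,"dz":0,"wx":0,"wy":0,"wz":0,"grip":1},{"dx":-0.1,"dy":-0.094,"dz":0,"wx":0,"wy":0,"wz":0,"grip":1},{"dx":-0.114,"dy":-0.107,"dz":0,"wx":0,"wy":0,"wz":0,"grip":1},{"dx":-0.114,"dy":-0.107,"dz":0,"wx":0,"wy":0,"wz":0,"grip":1},{"dx":-0.114,"dy":-0.107,"dz":0,"wx":0,"wy":0,"wz":0,"grip":1},{"dx":-0.114,"dy":-0.107,"dz":0,"wx":0,"wy":0,"wz":0,"grip":1}]'
python3 - <<'E'
from h import *
f=r.grab_frame("scene"); t=r.grab_frame("top"); print(r.observe()["position"])
a=crop(f,230,150,130,150,3); b=crop(t,270,140,130,150,3); cv2.imwrite("pics/s2.png",np.hstack([a,b]))
E
```

```text
clock: 6.78
position: [0.528, 0.1233, 0.2463]
eef_rot: [-0.0, 0.499, 0.866, 0.0]
contact_force: [-0.5, 0.0, 0.3]
finger_gap: 0.0175
grip_force: 50.0
[0.52803665 0.12305131 0.24631176]
```

View pics/s2.png

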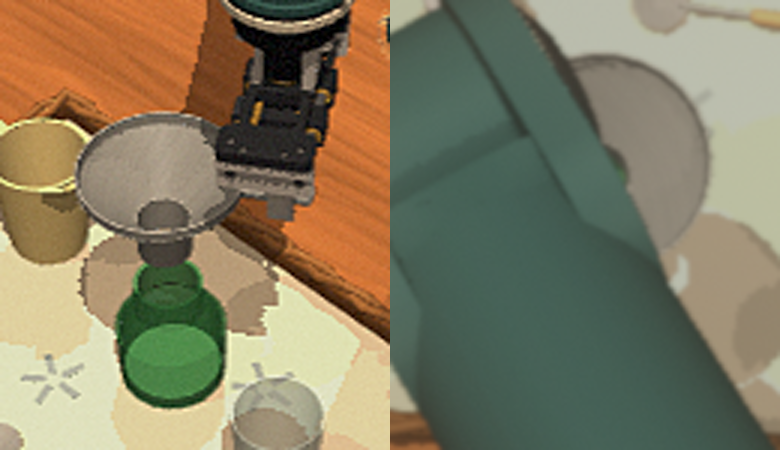

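The scene view shows the spout end at crop (165,258), just above the vase mouth at (168,284). The arm partly hides the top view, where the rim's right edge is at crop x=710 and its top at y=55. I check the offsets against projections.

```bash
python3 - <<'E'
from h import *
f=r.grab_frame("scene"); t=r.grab_frame("top")
P=r.observe()["position"]
H=cv2.cvtColor(t["img"],cv2.COLOR_RGB2HSV)
m=cv2.inRange(H,(0,0,60),(35,70,150)); k=np.zeros_like(m); k[150:228,330:385]=m[150:228,330:385]
# rim arc: rays of points from approx centre, outermost mask pixel of grey along each angle; intensities printed
from scipy.optimize import least_squares
g=cv2.GaussianBlur(cv2.cvtColor(t["img"],cv2.COLOR_RGB2GRAY),(3,3),0).astype(float)
c0=np.array([339.8,195.2]); pts=[]
for a in np.radians(np.arange(-85,31,5)):
    rr=np.arange(30,44,.25); q=c0+rr[:,None]*[np.cos(a),np.sin(a)]
    v=cv2.remap(g.astype(np.float32),q[:,0].astype(np.float32),q[:,1].astype(np.float32),1).ravel(); d=np.gradient(v); i=np.argmax(d); pts.append(onz(t,q[i],P[2]+.006)[:2])
pts=np.array(pts)
s=least_squares(lambda c:np.hypot(*(pts-c).T)-.065,[.577,.037],loss="soft_l1",f_scale=.002); print("top rim centre",s.x,"resid",np.round(s.fun*1000,1))
print("scene rim centre",onz(f,(230+160.5/3-.5,150+176/3-.5),P[2]+.006))
print("scene spout end",onz(f,(230+165/3-.5,150+257/3-.5),P[2]-.082))
print("scene mouth",onz(f,(230+168/3-.5,150+284/3-.5),.121))
for p in([.577,.037,.121],[.577,.037,P[2]-.082],[.577,.037,P[2]+.006]): print(p,(proj(f,p)-[230,150]+.5)*3)
E
```

```text
top rim centre [0.5764133  0.03814279] resid [-0.2  0.3  0.3 -0.1 -0.  -0.4 -0.7  0.3 -0.1  0.  -0.3  0.3 -0.4  0.2
  0.4  1.   0.3 -0.4  0.3 -0.8  0.3  0.1 -0.5 -0.3]
scene rim centre [0.58126823 0.04697153 0.25237321]
scene spout end [0.58413157 0.04920079 0.16437321]
scene mouth [0.576958   0.04327156 0.121     ]
[0.577, 0.037, 0.121] [162.44859862 280.29382397]
[0.577, 0.037, np.float64(0.16437321043857533)] [160.07886034 244.755974  ]
[0.577, 0.037, np.float64(0.25237321043857536)] [154.8953419  167.02118671]
```

```bash
python3 - <<'E'
from h import *
t=r.grab_frame("top"); f=r.grab_frame("scene")
th=np.linspace(0,2*np.pi,180)
def bb(cam,c,lv):
    q=np.array([proj(cam,[c[0]+R_*np.cos(a),c[1]+R_*np.sin(a),z]) for z,R_ in lv for a in th]); return q.min(0),q.max(0)
lv=[(.006,.046),(.03,.047),(.068,.048),(.091,.0295),(.121,.0295)]
I=cv2.imread("pics/top0.png").astype(np.float32)[:,:,::-1]
J=cv2.imread("pics/scene0.png").astype(np.float32)[:,:,::-1]
def prof(I,sl,ax): 
    g=(I[:,:,1]-I[:,:,0])[sl].mean(ax); return g.round(0)
p=prof(I,(slice(204,214),slice(305,368)),0); print("cols",[(305+i,int(v)) for i,v in enumerate(p) if i<16 or i>44])
p=prof(I,(slice(178,242),slice(331,341)),1); print("rows",[(178+i,int(v)) for i,v in enumerate(p) if i<16 or i>44])
print("pred top",bb(t,(.577,.037),lv)); 
print("pred scene mouth",bb(f,(.577,.037),lv[-1:]), "pred scene all",bb(f,(.577,.037),lv))
E
```

```text
cols [(305, -12), (306, -13), (307, -12), (308, -12), (309, -12), (310, -12), (311, -12), (312, -9), (313, 3), (314, 17), (315, 23), (316, 30), (317, 36), (318, 38), (319, 38), (320, 38), (350, 37), (351, 36), (352, 34), (353, 28), (354, 20), (355, 16), (356, 17), (357, 12), (358, -2), (359, -10), (360, -11), (361, -9), (362, -5), (363, -2), (364, 1), (365, 2), (366, 3), (367, 3)]
rows [(178, 3), (179, 2), (180, 3), (181, 3), (182, 3), (183, 3), (184, 3), (185, 5), (186, 14), (187, 23), (188, 19), (189, 15), (190, 15), (191, 17), (192, 21), (193, 30), (223, 36), (224, 36), (225, 36), (226, 36), (227, 36), (228, 36), (229, 32), (230, 21), (231, 7), (232, -3), (233, -8), (234, -10), (235, -10), (236, -10), (237, -9), (238, -9), (239, -8), (240, -8), (241, -7)]
pred top (array([312.86778901, 184.5278043 ]), array([358.47714689, 231.53443325]))
pred scene mouth (array([271.75468304, 234.17414987]), array([295.52478031, 251.94847496])) pred scene all (array([265.75144507, 234.17414987]), array([303.33037417, 285.70965251]))
```

```bash
python3 -m creep '[{"dx":0,"dy":-0.0005,"dz":0.015,"wx":0,"wy":0,"wz":0,"grip":1},{"dx":0,"dy":-0.0005,"dz":0.03,"wx":0,"wy":0,"wz":0,"grip":1},{"dx":0,"dy":-0.0005,"dz":0.037,"wx":0,"wy":0,"wz":0,"grip":1},{"dx":0,"dy":-0.0005,"dz":0.043,"wx":0,"wy":0,"wz":0,"grip":1},{"dx":0,"dy":-0.0005,"dz":0.048,"wx":0,"wy":0,"wz":0,"grip":1},{"dx":0,"dy":-0.0005,"dz":0.052,"wx":0,"wy":0,"wz":0,"grip":1},{"dx":0,"dy":-0.0005,"dz":0.055,"wx":0,"wy":0,"wz":0,"grip":1}]'
python3 -m creep '[{"dx":0,"dy":0,"dz":0.005,"wx":0,"wy":0,"wz":0,"grip":1},{"dx":0,"dy":0,"dz":0.01,"wx":0,"wy":0,"wz":0,"grip":1},{"dx":0,"dy":0,"dz":0.015,"wx":0,"wy":0,"wz":0,"grip":1},{"dx":0,"dy":0,"dz":0.018,"wx":0,"wy":0,"wz":0,"grip":1},{"dx":0,"dy":0,"dz":0.018,"wx":0,"wy":0,"wz":0,"grip":1}]'
```

```text
clock: 7.95
position: [0.5277, 0.1221, 0.1913]
eef_rot: [0.0, 0.5, 0.866, 0.0]
contact_force: [0.5, 1.1, -1.4]
finger_gap: 0.0176
grip_force: 50.0
clock: 8.57
position: [0.5276, 0.1222, 0.1732]
eef_rot: [-0.0, 0.5, 0.866, -0.0]
contact_force: [0.6, -0.2, 0.0]
finger_gap: 0.0176
grip_force: 50.0
```

Entry met no resistance. I lower until contact.

```bash
python3 -m creep '[{"dx":0,"dy":0,"dz":0.003,"wx":0,"wy":0,"wz":0,"grip":1},{"dx":0,"dy":0,"dz":0.005,"wx":0,"wy":0,"wz":0,"grip":1},{"dx":0,"dy":0,"dz":0.007,"wx":0,"wy":0,"wz":0,"grip":1},{"dx":0,"dy":0,"dz":0.007,"wx":0,"wy":0,"wz":0,"grip":1}]'
python3 -m creep '[{"dx":0,"dy":0,"dz":0.001,"wx":0,"wy":0,"wz":0,"grip":1},{"dx":0,"dy":0,"dz":0.0015,"wx":0,"wy":0,"wz":0,"grip":1}]'
python3 - <<'E'
from h import *
f=r.grab_frame("scene"); cv2.imwrite("pics/s3.png",crop(f,200,160,200,150,4))
E
```

```text
clock: 9.07
position: [0.5276, 0.1223, 0.1664]
eef_rot: [-0.0, 0.5, 0.866, 0.0]
contact_force: [-0.7, 1.1, -0.5]
finger_gap: 0.0173
grip_force: 50.0
clock: 9.32
position: [0.5276, 0.1224, 0.165]
eef_rot: [-0.0, 0.5, 0.866, 0.0]
contact_force: [-1.3, 3.1, 1.1]
finger_gap: 0.0176
grip_force: 50.0
```

View pics/s3.png

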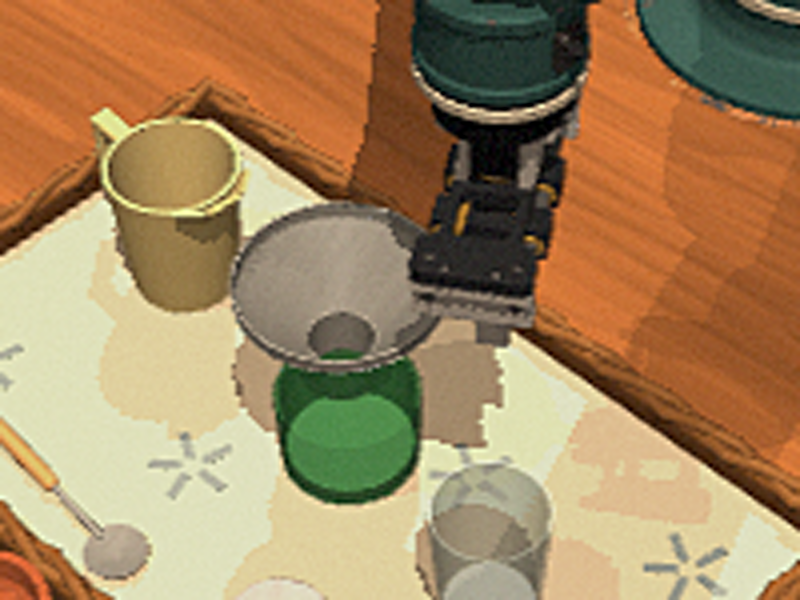

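The funnel sits in the vase neck with its rim level, centred around crop (337,287), and contact is just felt. I release and raise the hand.

```bash
python3 -m creep '[{"dx":0,"dy":0,"dz":0.0005,"wx":0,"wy":0,"wz":0,"grip":0.75},{"dx":0,"dy":0,"dz":0.0005,"wx":0,"wy":0,"wz":0,"grip":0.6},{"dx":0,"dy":0,"dz":0.0005,"wx":0,"wy":0,"wz":0,"grip":0.5},{"dx":0,"dy":0,"dz":0.0005,"wx":0,"wy":0,"wz":0,"grip":0.5},{"dx":0,"dy":0,"dz":-0.02,"wx":0,"wy":0,"wz":0,"grip":0.5},{"dx":0,"dy":0,"dz":-0.06,"wx":0,"wy":0,"wz":0,"grip":0.5},{"dx":0,"dy":0,"dz":-0.12,"wx":0,"wy":0,"wz":0,"grip":0.4},{"dx":0.06,"dy":0,"dz":-0.16,"wx":0,"wy":0,"wz":0,"grip":0.4},{"dx":0.12,"dy":0,"dz":-0.16,"wx":0,"wy":0,"wz":0,"grip":0.4},{"dx":0.12,"dy":0,"dz":-0.16,"wx":0,"wy":0,"wz":0,"grip":0.4}]'
python3 - <<'E'
from h import *
f=r.grab_frame("scene"); t=r.grab_frame("top"); a=crop(f,200,150,130,150,3); b=crop(t,280,140,130,150,3); cv2.imwrite("pics/s4.png",np.hstack([a,b]))
E
```

```text
clock: 10.62
position: [0.4654, 0.2298, 0.3261]
eef_rot: [0.001, 0.497, 0.868, 0.001]
contact_force: [0.9, -0.4, -0.3]
finger_gap: 0.056
grip_force: 0.0
```

View pics/s4.png

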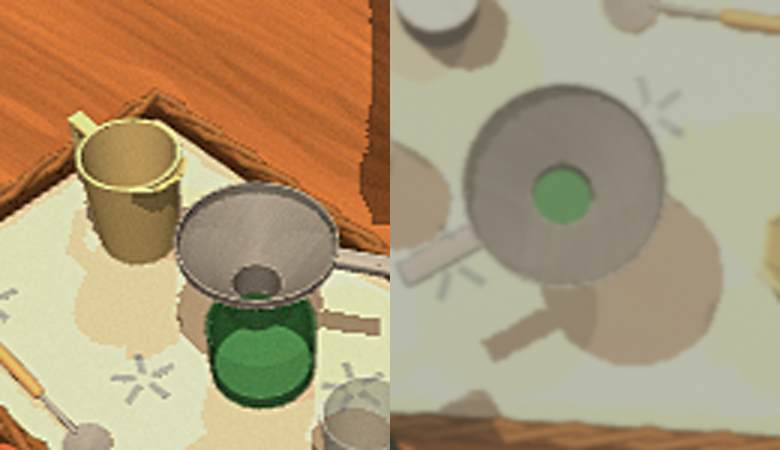

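The funnel is seated square on the vase (top crop centre (565,185)) and the glass is standing. Next is the jug.

```bash
cat >> h.py <<'E'
JA=np.radians(85.1); XJ=np.array([np.cos(JA),np.sin(JA),0]); YJ=np.array([-XJ[1],XJ[0],0]); ZJ=np.array([0,0,1.])
J0=np.array([.534,-.158,.006]); H0=J0-.083*XJ+[0,0,.066]
def jrot(th): return R.from_rotvec(np.radians(th)*YJ)   # + tips lip down
def grasp(th=0,lean=45):
    l=np.radians(lean); z=np.sin(l)*XJ-np.cos(l)*ZJ; y=-YJ; return jrot(th).as_matrix()@np.c_[np.cross(y,z),y,z]
E
python3 - <<'E'
from h import *
t=r.grab_frame("top"); print("funnel mouth",onz(t,(337.8,201.3),.172)); print("H0",H0, grasp()[:,2])
print(jrot(30).apply(XJ)) 
Z=grasp()[:,2]
toolmove(H0-.13*Z+[0,0,.12],grasp()); print(r.observe()["joint_pos"].round(2))
E
```

```text
funnel mouth [0.57408207 0.03777842 0.172     ]
H0 [ 0.5269104  -0.24069666  0.072     ] [ 0.06039889  0.70452252 -0.70710678]
[ 0.07397323  0.86286034 -0.5       ]
shift mm [-508.6 -234.5   41. ] turn deg [-13.7  43.6  33.1]
[ 0.27  0.23 -0.9   1.72  0.19  1.28 -0.16]
```

```bash
python3 -m creep '[{"dx":-0.05,"dy":-0.023,"dz":-0.02,"wx":-1,"wy":4,"wz":3,"grip":0.2},{"dx":-0.1,"dy":-0.047,"dz":-0.02,"wx":-3,"wy":9,"wz":7,"grip":0.2},{"dx":-0.15,"dy":-0.07,"dz":-0.02,"wx":-4,"wy":13,"wz":10,"grip":0.2},{"dx":-0.2,"dy":-0.094,"dz":-0.02,"wx":-5.5,"wy":17.4,"wz":13.2,"grip":0.2},{"dx":-0.25,"dy":-0.117,"dz":-0.02,"wx":-7,"wy":22,"wz":16.5,"grip":0.2},{"dx":-0.3,"dy":-0.14,"dz":-0.02,"wx":-8,"wy":26,"wz":20,"grip":0.2},{"dx":-0.35,"dy":-0.164,"dz":-0.01,"wx":-9.6,"wy":30.5,"wz":23,"grip":0.2},{"dx":-0.4,"dy":-0.187,"dz":0,"wx":-11,"wy":35,"wz":26.5,"grip":0.2},{"dx":-0.45,"dy":-0.21,"dz":0.02,"wx":-12.3,"wy":39,"wz":30,"grip":0.2},{"dx":-0.509,"dy":-0.234,"dz":0.041,"wx":-13.7,"wy":43.6,"wz":33.1,"grip":0.2}]'
python3 - <<'E'
from h import *
Z=grasp()[:,2]
toolmove(H0-.13*Z+[0,0,.12],grasp());toolmove(H0-.13*Z,grasp()); print(r.observe()["joint_pos"].round(2))
E
```

```text
clock: 12.02
position: [0.518, -0.3309, 0.2841]
eef_rot: [-0.259, 0.682, 0.623, 0.283]
contact_force: [0.6, -0.7, 2.3]
finger_gap: 0.0754
grip_force: 0.0
shift mm [-1.   1.2 -0.8] turn deg [ 0.1 -0.1 -0.2]
shift mm [-86.1   1.3  83.9] turn deg [ 0.1 -0.1 -0.2]
[ 1.09  0.71 -0.5   1.28 -0.34  1.65  0.59]
```

```bash
python3 -m creep '[{"dx":-0.03,"dy":0.001,"dz":0.03,"wx":0,"wy":0,"wz":0,"grip":0.2},{"dx":-0.06,"dy":0.001,"dz":0.06,"wx":0,"wy":0,"wz":0,"grip":0.2},{"dx":-0.086,"dy":0.001,"dz":0.084,"wx":0,"wy":0,"wz":0,"grip":0.2},{"dx":-0.086,"dy":0.001,"dz":0.1,"wx":0,"wy":0,"wz":0,"grip":0.2},{"dx":-0.086,"dy":0.001,"dz":0.13,"wx":0,"wy":0,"wz":0,"grip":0.2},{"dx":-0.086,"dy":0.001,"dz":0.15,"wx":0,"wy":0,"wz":0,"grip":0.2},{"dx":-0.086,"dy":0.001,"dz":0.15,"wx":0,"wy":0,"wz":0,"grip":0.2}]'
python3 - <<'E'
from h import *
toolmove(H0,grasp())
f=r.grab_frame("scene"); t=r.grab_frame("top"); a=crop(f,190,130,130,150,3); b=crop(t,380,150,130,150,3); cv2.imwrite("pics/s5.png",np.hstack([a,b]))
for c,o in((f,(190,130)),(t,(380,150))): print((proj(c,H0)-o)*3,(proj(c,r.observe()["position"])-o)*3)
E
```

```text
clock: 12.9
position: [0.5236, -0.2815, 0.1187]
eef_rot: [-0.26, 0.68, 0.625, 0.282]
contact_force: [0.1, -0.4, 0.6]
finger_gap: 0.0752
grip_force: 0.0
shift mm [-4.1 -0.1 62. ] turn deg [-0.  -0.1 -0. ]
[105.17016346 197.89971031] [ 70.12890554 138.42194684]
[264.116418   248.88657234] [347.65998917 248.21380747]
```

View pics/s5.png

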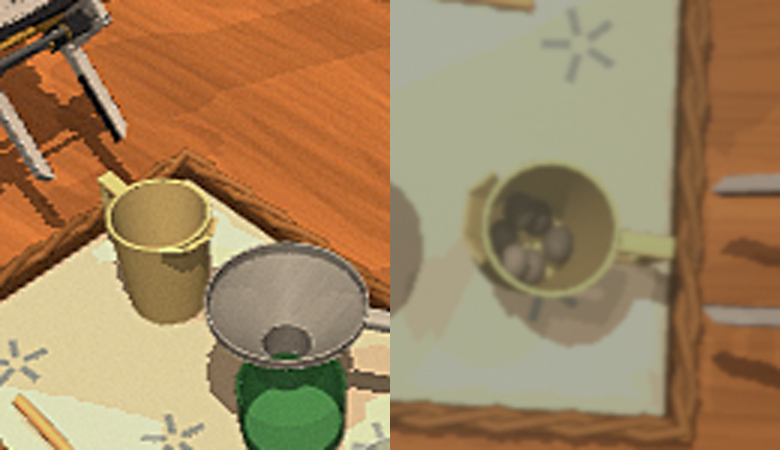

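Top view shows the fingers at crop y=186 and 315, straddling the handle line near y=247. The jug and pebbles are untouched, so I advance and grip.

```bash
python3 -m creep '[{"dx":-0.004,"dy":0,"dz":0.02,"wx":0,"wy":0,"wz":0,"grip":0.2},{"dx":-0.004,"dy":0,"dz":0.04,"wx":0,"wy":0,"wz":0,"grip":0.2},{"dx":-0.004,"dy":0,"dz":0.055,"wx":0,"wy":0,"wz":0,"grip":0.2},{"dx":-0.004,"dy":0,"dz":0.062,"wx":0,"wy":0,"wz":0,"grip":0.2},{"dx":-0.004,"dy":0,"dz":0.062,"wx":0,"wy":0,"wz":0,"grip":0.6},{"dx":-0.004,"dy":0,"dz":0.062,"wx":0,"wy":0,"wz":0,"grip":1},{"dx":-0.004,"dy":0,"dz":0.062,"wx":0,"wy":0,"wz":0,"grip":1},{"dx":-0.004,"dy":0,"dz":0.062,"wx":0,"wy":0,"wz":0,"grip":1},{"dx":-0.004,"dy":0,"dz":0.062,"wx":0,"wy":0,"wz":0,"grip":1},{"dx":-0.004,"dy":0,"dz":0.062,"wx":0,"wy":0,"wz":0,"grip":1}]' 52
python3 -m creep '[{"dx":0,"dy":0,"dz":0,"wx":0,"wy":0,"wz":0,"grip":1},{"dx":0,"dy":0,"dz":0,"wx":0,"wy":0,"wz":0,"grip":1},{"dx":0,"dy":0,"dz":0,"wx":0,"wy":0,"wz":0,"grip":1}]'
python3 - <<'E'
from h import *
toolmove(H0,grasp()); toolmove(r.observe()["position"]+[0,0,.16])
print(r.observe()["position"],r.observe()["joint_pos"].round(2))
E
```

```text
clock: 14.25
position: [0.5273, -0.2415, 0.0719]
eef_rot: [-0.259, 0.681, 0.624, 0.282]
contact_force: [0.4, 0.2, 0.2]
finger_gap: 0.0183
grip_force: 0.0
clock: 14.62
position: [0.5274, -0.2415, 0.0718]
eef_rot: [-0.259, 0.681, 0.624, 0.282]
contact_force: [0.9, 0.2, 0.2]
finger_gap: 0.0156
grip_force: 52.0
shift mm [ 0.7 -0.5  0.4] turn deg [ 0. -0. -0.]
shift mm [ 113.2   -0.  -113.1] turn deg [0. 0. 0.]
[ 0.52738628 -0.24152891  0.07183734] [ 1.02  0.87 -0.49  1.56 -0.31  1.23  0.69]
```

```bash
python3 -m creep '[{"dx":0.007,"dy":0,"dz":-0.007,"wx":0,"wy":0,"wz":0,"grip":1},{"dx":0.02,"dy":0,"dz":-0.02,"wx":0,"wy":0,"wz":0,"grip":1},{"dx":0.04,"dy":0,"dz":-0.04,"wx":0,"wy":0,"wz":0,"grip":1},{"dx":0.06,"dy":0,"dz":-0.06,"wx":0,"wy":0,"wz":0,"grip":1},{"dx":0.08,"dy":0,"dz":-0.08,"wx":0,"wy":0,"wz":0,"grip":1},{"dx":0.105,"dy":0,"dz":-0.105,"wx":0,"wy":0,"wz":0,"grip":1},{"dx":0.13,"dy":0,"dz":-0.13,"wx":0,"wy":0,"wz":0,"grip":1},{"dx":0.15,"dy":0,"dz":-0.15,"wx":0,"wy":0,"wz":0,"grip":1},{"dx":0.156,"dy":0,"dz":-0.156,"wx":0,"wy":0,"wz":0,"grip":1},{"dx":0.156,"dy":0,"dz":-0.156,"wx":0,"wy":0,"wz":0,"grip":1}]'
cat >> h.py <<'E'
M=np.array([.576,.038])
def pour(ths,back=.015,z=.21):
    o=r.observe(); T=R.from_quat(np.roll(o["eef_rot"],-1))
    L=np.r_[M,z]-back*XJ; base=grasp()
    for th in ths:
        H=L-jrot(th).apply(.141*XJ+.049*ZJ)
        print(th,(T.inv().apply(H-o["position"])*1000).round(1),np.degrees((T.inv()*R.from_matrix(grasp(th))).as_rotvec()).round(1))
E
python3 - <<'E'
from h import *
pour([30,40,50])
E
```

```text
clock: 15.88
position: [0.5272, -0.2416, 0.2926]
eef_rot: [-0.259, 0.681, 0.625, 0.282]
contact_force: [-0.7, 1.0, -4.7]
finger_gap: 0.0155
grip_force: 52.0
30 [ 47.1  24.7 124.1] [ -0. -30.  -0.]
40 [ 69.8  24.7 111.5] [ -0. -40.  -0.]
50 [ 94.4  24.7 102.9] [ -0. -50.  -0.]
```

```bash
python3 -m creep '[{"dx":0.007,"dy":0.002,"dz":0.008,"wx":0,"wy":-3,"wz":0,"grip":1},{"dx":0.018,"dy":0.005,"dz":0.02,"wx":0,"wy":-9,"wz":0,"grip":1},{"dx":0.03,"dy":0.008,"dz":0.033,"wx":0,"wy":-15,"wz":0,"grip":1},{"dx":0.042,"dy":0.011,"dz":0.046,"wx":0,"wy":-21,"wz":0,"grip":1},{"dx":0.054,"dy":0.014,"dz":0.059,"wx":0,"wy":-28,"wz":0,"grip":1},{"dx":0.066,"dy":0.017,"dz":0.072,"wx":0,"wy":-35,"wz":0,"grip":1},{"dx":0.078,"dy":0.02,"dz":0.085,"wx":0,"wy":-41,"wz":0,"grip":1},{"dx":0.088,"dy":0.023,"dz":0.096,"wx":0,"wy":-46,"wz":0,"grip":1},{"dx":0.094,"dy":0.025,"dz":0.103,"wx":0,"wy":-50,"wz":0,"grip":1},{"dx":0.094,"dy":0.025,"dz":0.103,"wx":0,"wy":-50,"wz":0,"grip":1}]'
python3 - <<'E'
from h import *
print(r.observe()["joint_pos"].round(2))
f=r.grab_frame("scene"); t=r.grab_frame("top"); a=crop(f,190,110,130,160,3); b=crop(t,300,150,130,160,3); cv2.imwrite("pics/s6.png",np.hstack([a,b]))
pour([50,54,58,62,66])
E
```

```text
clock: 17.12
position: [0.5642, -0.1016, 0.2858]
eef_rot: [0.029, 0.734, 0.678, -0.032]
contact_force: [-0.7, -1.2, -4.6]
finger_gap: 0.0157
grip_force: 52.0
[ 0.48  0.31 -0.5   1.66  0.25  1.22 -0.17]
50 [-0.1 -0.2 -0.7] [-0.  -0.1  0. ]
54 [ 4.8 -0.2 -9.9] [-0.  -4.1  0. ]
58 [ 10.3  -0.2 -18.7] [-0.  -8.1  0. ]
62 [ 16.4  -0.2 -27.2] [ -0.  -12.1   0. ]
66 [ 23.1  -0.2 -35.1] [ -0.  -16.1   0. ]
```

View pics/s6.png

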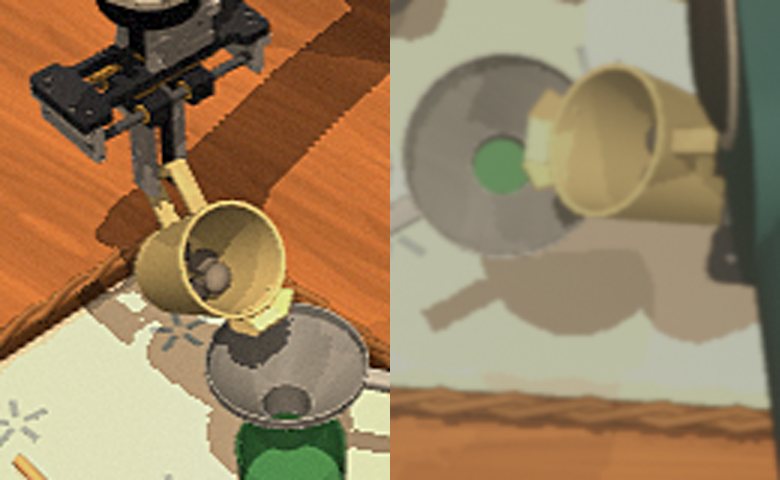

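The jug is tilted 50° with its lip (top crop ~(535,140)) over the funnel mouth just before the centre (500,160). The pebbles are still inside. From here I tip in 2.5° steps about the lip, with pauses, and watch by numbers only because the picture budget is used up.

```bash
cat >> h.py <<'E'
def status(tag):
    t=r.grab_frame("top"); s=r.grab_frame("scene"); np.savez(f"fr_{tag}.npz",t=t["img"],s=s["img"])
    F=[r.observe()["contact_force"][2]]
    gt=t["img"].astype(int); gs=s["img"].astype(int)
    hole=(gt[...,1]-gt[...,0])[199:212,329:345]; body=(gs[...,1]-gs[...,0])[254:288,270:304]
    print(tag,"hole green frac",(hole>12).mean().round(2),"body green frac",(body>20).mean().round(2),"body mean",body.mean().round(1),"Fz",np.round(F,1))
    return t,s
E
python3 - <<'E'
from h import *
status("base")
E
python3 -m creep '[{"dx":0.003,"dy":0,"dz":-0.006,"wx":0,"wy":-2.5,"wz":0,"grip":1},{"dx":0.003,"dy":0,"dz":-0.006,"wx":0,"wy":-2.5,"wz":0,"grip":1},{"dx":0.003,"dy":0,"dz":-0.006,"wx":0,"wy":-2.5,"wz":0,"grip":1},{"dx":0.003,"dy":0,"dz":-0.006,"wx":0,"wy":-2.5,"wz":0,"grip":1},{"dx":0.0062,"dy":0,"dz":-0.0114,"wx":0,"wy":-5,"wz":0,"grip":1},{"dx":0.0062,"dy":0,"dz":-0.0114,"wx":0,"wy":-5,"wz":0,"grip":1},{"dx":0.0062,"dy":0,"dz":-0.0114,"wx":0,"wy":-5,"wz":0,"grip":1},{"dx":0.0062,"dy":0,"dz":-0.0114,"wx":0,"wy":-5,"wz":0,"grip":1}]'
python3 - <<'E'
from h import *
status("t55"); pour([55])
E
python3 -m creep '[{"dx":0.003,"dy":0,"dz":-0.006,"wx":0,"wy":-2.5,"wz":0,"grip":1},{"dx":0.003,"dy":0,"dz":-0.006,"wx":0,"wy":-2.5,"wz":0,"grip":1},{"dx":0.003,"dy":0,"dz":-0.006,"wx":0,"wy":-2.5,"wz":0,"grip":1},{"dx":0.003,"dy":0,"dz":-0.006,"wx":0,"wy":-2.5,"wz":0,"grip":1},{"dx":0.003,"dy":0,"dz":-0.006,"wx":0,"wy":-2.5,"wz":0,"grip":1}]'
python3 - <<'E'
from h import *
status("t57"); pour([57.5,60,62.5])
E
```

```text
base hole green frac 0.99 body green frac 0.85 body mean 39.5 Fz [-4.3]
clock: 18.32
position: [0.5648, -0.0983, 0.2968]
eef_rot: [0.058, 0.734, 0.673, -0.064]
contact_force: [-0.3, 0.6, -3.6]
finger_gap: 0.0156
grip_force: 52.0
t55 hole green frac 0.99 body green frac 0.85 body mean 39.5 Fz [-3.5]
55 [ 0.6 -0.4 -0.6] [-0.  -0.  -0.1]
clock: 19.05
position: [0.5651, -0.0942, 0.3023]
eef_rot: [0.073, 0.733, 0.672, -0.08]
contact_force: [-0.4, -0.1, -4.7]
finger_gap: 0.0156
grip_force: 52.0
t57 hole green frac 0.99 body green frac 0.84 body mean 39.4 Fz [-3.3]
57.5 [ 0.3 -0.5 -0.3] [-0. -0. -0.]
60 [ 3.3 -0.5 -6.1] [-0.  -2.5 -0. ]
62.5 [  6.5  -0.5 -11.8] [-0. -5. -0.]
```

```bash
python3 -m creep '[{"dx":0.003,"dy":0,"dz":-0.006,"wx":0,"wy":-2.5,"wz":0,"grip":1},{"dx":0.003,"dy":0,"dz":-0.006,"wx":0,"wy":-2.5,"wz":0,"grip":1},{"dx":0.003,"dy":0,"dz":-0.006,"wx":0,"wy":-2.5,"wz":0,"grip":1},{"dx":0.003,"dy":0,"dz":-0.006,"wx":0,"wy":-2.5,"wz":0,"grip":1},{"dx":0.003,"dy":0,"dz":-0.006,"wx":0,"wy":-2.5,"wz":0,"grip":1}]' >/dev/null
python3 -c 'from h import *;status("t60")'
python3 -m creep '[{"dx":0.003,"dy":0,"dz":-0.006,"wx":0,"wy":-2.5,"wz":0,"grip":1},{"dx":0.003,"dy":0,"dz":-0.006,"wx":0,"wy":-2.5,"wz":0,"grip":1},{"dx":0.003,"dy":0,"dz":-0.006,"wx":0,"wy":-2.5,"wz":0,"grip":1},{"dx":0.003,"dy":0,"dz":-0.006,"wx":0,"wy":-2.5,"wz":0,"grip":1},{"dx":0.003,"dy":0,"dz":-0.006,"wx":0,"wy":-2.5,"wz":0,"grip":1}]' >/dev/null
python3 -c 'from h import *;status("t62")'
python3 -m creep '[{"dx":0.003,"dy":0,"dz":-0.006,"wx":0,"wy":-2.5,"wz":0,"grip":1},{"dx":0.003,"dy":0,"dz":-0.006,"wx":0,"wy":-2.5,"wz":0,"grip":1},{"dx":0.003,"dy":0,"dz":-0.006,"wx":0,"wy":-2.5,"wz":0,"grip":1},{"dx":0.003,"dy":0,"dz":-0.006,"wx":0,"wy":-2.5,"wz":0,"grip":1},{"dx":0.003,"dy":0,"dz":-0.006,"wx":0,"wy":-2.5,"wz":0,"grip":1}]'
python3 -c 'from h import *;status("t65");pour([65,67.5])'
```

```text
t60 hole green frac 0.99 body green frac 0.85 body mean 39.5 Fz [-3.8]
t62 hole green frac 0.99 body green frac 0.85 body mean 39.5 Fz [-4.4]
clock: 21.22
position: [0.5663, -0.0809, 0.3174]
eef_rot: [0.117, 0.726, 0.666, -0.128]
contact_force: [-0.3, 0.0, -4.5]
finger_gap: 0.0157
grip_force: 52.0
t65 hole green frac 1.0 body green frac 0.85 body mean 39.5 Fz [-3.4]
65 [ 0.2 -0.5  0.3] [-0. -0. -0.]
67.5 [ 3.2 -0.5 -5.5] [-0.  -2.5 -0. ]
```

```bash
python3 -m creep '[{"dx":0.003,"dy":0,"dz":-0.006,"wx":0,"wy":-2.5,"wz":0,"grip":1},{"dx":0.003,"dy":0,"dz":-0.006,"wx":0,"wy":-2.5,"wz":0,"grip":1},{"dx":0.003,"dy":0,"dz":-0.006,"wx":0,"wy":-2.5,"wz":0,"grip":1},{"dx":0.003,"dy":0,"dz":-0.006,"wx":0,"wy":-2.5,"wz":0,"grip":1},{"dx":0.003,"dy":0,"dz":-0.006,"wx":0,"wy":-2.5,"wz":0,"grip":1}]' >/dev/null
python3 -c 'from h import *;status("t67")'
python3 -m creep '[{"dx":0.003,"dy":0,"dz":-0.006,"wx":0,"wy":-2.5,"wz":0,"grip":1},{"dx":0.003,"dy":0,"dz":-0.006,"wx":0,"wy":-2.5,"wz":0,"grip":1},{"dx":0.003,"dy":0,"dz":-0.006,"wx":0,"wy":-2.5,"wz":0,"grip":1},{"dx":0.003,"dy":0,"dz":-0.006,"wx":0,"wy":-2.5,"wz":0,"grip":1},{"dx":0.003,"dy":0,"dz":-0.006,"wx":0,"wy":-2.5,"wz":0,"grip":1}]' 
python3 - <<'E'
from h import *
t,s=status("t70")
a=np.load("fr_base.npz"); d=np.abs(s["img"].astype(int)-a["s"]).sum(2)
d=cv2.resize(s["img"],None,fx=1,fy=1)
# dark grey pebble pixels in the jug mouth, scene
H=cv2.cvtColor(s["img"],cv2.COLOR_RGB2HSV); p=cv2.inRange(H[160:260,235:320],(0,0,30),(25,70,170))
n,_,st,ce=cv2.connectedComponentsWithStats(p); print([(x[:5].tolist()) for x in st[1:] if x[4]>8])
E
```

```text
t67 hole green frac 1.0 body green frac 0.85 body mean 39.6 Fz [-4.1]
clock: 22.68
position: [0.5672, -0.0708, 0.3265]
eef_rot: [0.146, 0.72, 0.66, -0.159]
contact_force: [0.3, 0.1, -3.3]
finger_gap: 0.0155
grip_force: 52.0
t70 hole green frac 1.0 body green frac 0.85 body mean 39.7 Fz [-3.6]
[[0, 0, 15, 8, 76], [21, 27, 4, 9, 11], [23, 51, 62, 42, 1622], [12, 53, 4, 6, 11]]
```

```bash
cat >> h.py <<'E'
def ascii_(img,x0,x1,y0,y1):
    H=cv2.cvtColor(img,cv2.COLOR_RGB2HSV).astype(int)
    for y in range(y0,y1,2):
        L=""
        for x in range(x0,x1):
            h,s,v=H[y,x]; L+="G" if 36<h<90 and s>80 else ("." if s<75 and v>165 else "o" if s<75 and v>90 else "#" if v<80 else "j" if 20<=h<36 else "r" if h<14 else "b")
        print(y,L)
E
python3 - <<'E'
from h import *
s=r.grab_frame("scene")
p=r.observe()["position"]; th=70; q=jrot(th)
J=p+q.apply(.083*XJ-.066*ZJ)
for n,v in dict(lip=(.058,0,.115),rimL=(0,.047,.11),rimR=(0,-.047,.11),rimback=(-.047,0,.11),foot=(0,0,0)).items(): print(n,proj(s,J+q.apply(v[0]*XJ+v[1]*YJ+v[2]*ZJ)).round(0))
ascii_(s["img"],225,330,170,262)
E
```

```text
lip [278. 215.]
rimL [285. 184.]
rimR [254. 203.]
rimback [264. 176.]
foot [244. 184.]
170 rrrrrrrrrrrrrrrrrrrjjjbbjbrrrrrbjjjbjjbrrrrrrrrrrrrrrrrrrrrrrrrrbrrrrrrrrrrrrrrrrrrrrrrrrrrrrrrrrrrrrrrrr
172 rrrrrrrrrrrrrrrrbbbjjbbbjjbbbrrrbbjjjjbrrrrrrrrrrrrrrrrrrrrrrrrrrrrrrrrrrrrrrrrrrrrrrrrrrrrrrrrrrrrrrrrrr
174 rrrrrrrrrrrrrbjjbbbbjjbbbbbjjbjjbbbjjbbjbbrrrrrrrrrrrrrrrrrrrrrrrrrrrrrrrrrrrrrrrrrrrrrrrrrrrrrrrrrrrrrrr
176 rrrrrrrrrrrbjbjjjjjjjbjjjjjbbjbbbbjbjjjjjjjjjjbjjbjjbrrrrrrrbrrrbrrrrrrrrrrrrrbrrrrrrrrrrrrrrrrrrrrrrrrrr
178 rrrrrrrrrrbjbbjjjjjbbbbbjbbjjbbjbjjbbjjjbjb##jbjb###jbjbrrrrrrrrrrrrrrrrrrrrrrrrrrrrrrrrrrrrrrrrrrrrrrrrr
180 rrrrrrrrrjjjjjbjbbbbbbjjbjbbbbbbjbbbjjbbbjbjjbbbjbbjjbjbjbrrrrrrrrrrrrrrrrrrrrrrrrrrrrrrrrrrrrrrrrrrrrrrr
182 rrrrrrrrbjbbjbbjbbbjjbjjbbbjbbjjbjbjjbbbjbbjjbjjjbjbjbbjjbbbrrrrrrrrrrrrrrrrrrrrrrbrrrrrrrrrrrrrrrrrrrrrr
184 rrrrrrrrjbbbjjjjbjbjbjbbjjbbjjbbbjbbbbbbbjbbbjjjbbbbbbbbjbbjbrrrrrrrrrrrrrrrrrrrrrrrrrrrrrrrrrrrrrrrrrrrr
186 rrrrrrrrjjbjjbbbbjbbbjjjbbjjbbjbjb#jbjjbbbbbbjbbjbbbbjjbjbjjbrrrrrrrrrrrrrrrrrrrrrrrrrrrrrrrrrrrrrrrrrrrr
188 rrrrrrrrjjbjjjbjbbb
[... 3346 characters left out ...]
boooo...or#o.bbb........................
250 ...................................bbbbbbbbbbboooooobbooooo.....oorbbooooooGGGjbbb.......................
252 ..................................bbbbbbbbbbbGGGGGGGGbooooooooooo.obGGGGGGGGGGGjbb.......................
254 ..................................bbbbbbbbbbGGGGGGGGGGGGGGGGGGGGGGGGGGGGGGGGGGGGjbbbbbbbbj...............
256 ..................................bbbbbbbbbjGGGGGGGGGGGGGGGGGGGGGGGGGGGGGGGGGGGGGbbbbbbbbbbbbbbbbbrbbb...
258 ...................................bbbbbbbbbGGGGGGGGGGGGGGGGGGGGGGGGGGGGGGGGGGGGjbbbbbbbbbbbbbbbbbbbb....
260 ...................................bbbbbbbbjGGGGGGGGGGGGGGGGGGGGGGGGGGGGGGGGGGGGo........rbbbbbbbbbbb....
```

```bash
python3 -m creep '[{"dx":0.003,"dy":0,"dz":-0.006,"wx":0,"wy":-2.5,"wz":0,"grip":1},{"dx":0.003,"dy":0,"dz":-0.006,"wx":0,"wy":-2.5,"wz":0,"grip":1},{"dx":0.003,"dy":0,"dz":-0.006,"wx":0,"wy":-2.5,"wz":0,"grip":1},{"dx":0.003,"dy":0,"dz":-0.006,"wx":0,"wy":-2.5,"wz":0,"grip":1},{"dx":0.003,"dy":0,"dz":-0.006,"wx":0,"wy":-2.5,"wz":0,"grip":1}]' >/dev/null
python3 -c 'from h import *;status("t72")'
python3 -m creep '[{"dx":0.002,"dy":0,"dz":-0.0035,"wx":0,"wy":-1.5,"wz":0,"grip":1},{"dx":0.002,"dy":0,"dz":-0.0035,"wx":0,"wy":-1.5,"wz":0,"grip":1},{"dx":0.002,"dy":0,"dz":-0.0035,"wx":0,"wy":-1.5,"wz":0,"grip":1},{"dx":0.002,"dy":0,"dz":-0.0035,"wx":0,"wy":-1.5,"wz":0,"grip":1},{"dx":0.002,"dy":0,"dz":-0.0035,"wx":0,"wy":-1.5,"wz":0,"grip":1}]' >/dev/null
python3 -c 'from h import *;status("t74")'
python3 -m creep '[{"dx":0.002,"dy":0,"dz":-0.0035,"wx":0,"wy":-1.5,"wz":0,"grip":1},{"dx":0.002,"dy":0,"dz":-0.0035,"wx":0,"wy":-1.5,"wz":0,"grip":1},{"dx":0.002,"dy":0,"dz":-0.0035,"wx":0,"wy":-1.5,"wz":0,"grip":1},{"dx":0.002,"dy":0,"dz":-0.0035,"wx":0,"wy":-1.5,"wz":0,"grip":1},{"dx":0.002,"dy":0,"dz":-0.0035,"wx":0,"wy":-1.5,"wz":0,"grip":1}]' 
python3 -c 'from h import *;status("t75");pour([75.5,77])'
```

```text
t72 hole green frac 1.0 body green frac 0.85 body mean 39.7 Fz [-3.9]
t74 hole green frac 1.0 body green frac 0.85 body mean 39.8 Fz [-4.2]
clock: 24.9
position: [0.5682, -0.0587, 0.3349]
eef_rot: [0.178, 0.711, 0.652, -0.194]
contact_force: [0.4, -0.4, -3.2]
finger_gap: 0.0155
grip_force: 52.0
t75 hole green frac 1.0 body green frac 0.85 body mean 39.7 Fz [-3.1]
75.5 [-0.3 -0.5  0.9] [-0. -0. -0.]
77 [ 1.5 -0.5 -2.5] [-0.  -1.5 -0. ]
```

```bash
python3 -m creep '[{"dx":0.0024,"dy":0,"dz":-0.0046,"wx":0,"wy":-2,"wz":0,"grip":1},{"dx":0.0024,"dy":0,"dz":-0.0046,"wx":0,"wy":-2,"wz":0,"grip":1},{"dx":0.0024,"dy":0,"dz":-0.0046,"wx":0,"wy":-2,"wz":0,"grip":1},{"dx":0.0024,"dy":0,"dz":-0.0046,"wx":0,"wy":-2,"wz":0,"grip":1}]' >/dev/null
python3 -c 'from h import *;status("t77")'
python3 -m creep '[{"dx":0.0024,"dy":0,"dz":-0.0046,"wx":0,"wy":-2,"wz":0,"grip":1},{"dx":0.0024,"dy":0,"dz":-0.0046,"wx":0,"wy":-2,"wz":0,"grip":1},{"dx":0.0024,"dy":0,"dz":-0.0046,"wx":0,"wy":-2,"wz":0,"grip":1},{"dx":0.0024,"dy":0,"dz":-0.0046,"wx":0,"wy":-2,"wz":0,"grip":1}]' >/dev/null
python3 -c 'from h import *;status("t79")'
python3 -m creep '[{"dx":0.0024,"dy":0,"dz":-0.0046,"wx":0,"wy":-2,"wz":0,"grip":1},{"dx":0.0024,"dy":0,"dz":-0.0046,"wx":0,"wy":-2,"wz":0,"grip":1},{"dx":0.0024,"dy":0,"dz":-0.0046,"wx":0,"wy":-2,"wz":0,"grip":1},{"dx":0.0024,"dy":0,"dz":-0.0046,"wx":0,"wy":-2,"wz":0,"grip":1}]'
python3 - <<'E'
from h import *
t,s=status("t81")
ascii_(s["img"],225,310,176,254)
E
```

```text
t77 hole green frac 1.0 body green frac 0.85 body mean 39.8 Fz [-3.7]
t79 hole green frac 1.0 body green frac 0.85 body mean 39.8 Fz [-3.9]
clock: 26.7
position: [0.5694, -0.0453, 0.3427]
eef_rot: [0.211, 0.7, 0.642, -0.231]
contact_force: [-1.0, 0.1, -4.1]
finger_gap: 0.0158
grip_force: 52.0
t81 hole green frac 1.0 body green frac 0.85 body mean 39.7 Fz [-3.8]
176 rrrrrrrrrbjjjjjjjjjjbbbjjbbbbjjjjjjjjbjjbbjbbbjbjjjjbrrrrrrrrrrrrrrrrrrrrrrrrrrrrrrrr
178 rrrrrrrrrbjjjjjjjjbbbjbbbbjjjjjjjjjjjjjbjbjbjjjbbjbjbjbjbbrrrrrrrrrrrrrrrrrrrrrbrrrrr
180 rrrrrrrrbjbbjbjjjbjjbjbbjjjjjjjjjjjjjjbjjbbjbbbbjjjjbbbjj#jbbrrrrrrrrrrrrrrrrrrrrrrrr
182 rrrrrrrrbjjbbbjjbbbjjbjjjbbjjjjjjjjjbbjjjjjjbbjbjjbjbbjbbjbbjbrrrrrrrrrrrrrrrrrrrrrrr
184 rrrrrrrrbjbjbjbbbjjjbbbbbbbjbbjjjjbbjbbbbjbbjbjbbbjbjbjbjjjbjjbrrrrbrrrrrrrrrrrrrrrrb
186 rrrrrrrrrjjjbjbjjbjjbjbbbjbjbbjbjbjbbbjjbbjjbbbjbbbjbbbbbjbjbjbbrrrrrrrrrrrrrrrrrrrrr
188 rrrrrrrrrbjjbjjbjjjjbjbbjbbjjjbjbbjjjbb#jjjbbbjbjbjbjjbbbjjjbbjbbrrrrrrrrrrrrrrrrrrrr
190 rrrrrrrrrrrjjbjbbbjbbjjjbbbbbbjbbbbjjb##jbbjjjbjbbbjbbbbbbbjbjjbbrrrrrrrrrrrrrrrbrbrr
192 rrrrrbbrrrrr
[... 2073 characters left out ...]
...........bbbbbbbbooooooooooooooooooooo...ooooo..oooooooooooooooooooo
240 ............................bbbbbbbbboooooooooooooooo.orooooooooobbo.oooooooooooooooo
242 ................................bbbb.#ooooooooooooooo#booooooooooobboooooooooooooo.#.
244 ..................................bbbbo#ooooooooooooo#booooooooooob#o.ooooooooo.o#o..
246 ....................................bbbbo##o.oboooooo#boooooooooooojoooooooooo#jbj...
248 ..................................bbbbbbbbbo###oo.ooooobGGGGGGGGG#oooo...ob#oobbb....
250 ...................................bbbbbbbbbbboooooorrboooo.....oo#boooooooGGGjbbb...
252 ..................................bbbbbbbbbbbGGGGGGGGbooooooooooo.o##GGGGGGGGGGjbb...
```

```bash
python3 -m creep '[{"dx":0.0012,"dy":0,"dz":-0.0023,"wx":0,"wy":-1,"wz":0,"grip":1},{"dx":0.0012,"dy":0,"dz":-0.0023,"wx":0,"wy":-1,"wz":0,"grip":1},{"dx":0.0012,"dy":0,"dz":-0.0023,"wx":0,"wy":-1,"wz":0,"grip":1}]' >/dev/null
python3 -c 'from h import *;status("t82")'
python3 -m creep '[{"dx":0.0012,"dy":0,"dz":-0.0023,"wx":0,"wy":-1,"wz":0,"grip":1},{"dx":0.0012,"dy":0,"dz":-0.0023,"wx":0,"wy":-1,"wz":0,"grip":1},{"dx":0.0012,"dy":0,"dz":-0.0023,"wx":0,"wy":-1,"wz":0,"grip":1}]' >/dev/null
python3 -c 'from h import *;status("t83")'
python3 -m creep '[{"dx":0.0012,"dy":0,"dz":-0.0023,"wx":0,"wy":-1,"wz":0,"grip":1},{"dx":0.0012,"dy":0,"dz":-0.0023,"wx":0,"wy":-1,"wz":0,"grip":1},{"dx":0.0012,"dy":0,"dz":-0.0023,"wx":0,"wy":-1,"wz":0,"grip":1}]' >/dev/null
python3 -c 'from h import *;status("t84")'
python3 -m creep '[{"dx":0.0012,"dy":0,"dz":-0.0023,"wx":0,"wy":-1,"wz":0,"grip":1},{"dx":0.0012,"dy":0,"dz":-0.0023,"wx":0,"wy":-1,"wz":0,"grip":1},{"dx":0.0012,"dy":0,"dz":-0.0023,"wx":0,"wy":-1,"wz":0,"grip":1}]' >/dev/null
python3 -c 'from h import *;status("t85");pour([85.5])'
```

```text
t82 hole green frac 1.0 body green frac 0.85 body mean 39.7 Fz [-4.9]
t83 hole green frac 0.86 body green frac 0.85 body mean 39.7 Fz [-4.4]
t84 hole green frac 0.6 body green frac 0.85 body mean 39.7 Fz [-4.8]
t85 hole green frac 0.3 body green frac 0.85 body mean 39.8 Fz [-4.3]
85.5 [-0.5 -0.6  0.7] [-0. -0. -0.]
```

```bash
python3 - <<'E'
from h import *
d=np.load("fr_t85.npz"); t=r.grab_frame("top"); print(proj(t,[.575,.023,.21]))
ascii_(d["t"],300,385,172,236)
for k in("base","t75","t82","t85"): print(k,np.load(f"fr_{k}.npz")["t"][205,325:352].tolist()[::4])
E
```

```text
[346.83661577 197.97689975]
172 ###bbb########################boooooo######booooooooooooooo###bb##jbooooooooooooooooo
174 bbbbbbbbb####################boooooo#######oooooooooooooooo###bbooooooooooooooooooooo
176 bbbbbbbbb###################ooooooo#######oooooooooooooooob##bjbjjjoooooooooooooooooo
178 bbbbbbbbbb#################oooooob#######ooooooboooooooooob##bbjjjjjooooo#######boooo
180 obbbbbbbbbb##############joooooo########oooooooboooooooooo###bbjjjjjooooojjjjj#######
182 bbbbbbbbbbbbb###########ooooooo#######oooooooooooooooooooo###bbjjjjj####ojjjjjjjjjj##
184 bbbbbbbbbbbbbb#########jooooo#######booooooooooooooooooooo##bbb##############jjjjjjjj
186 bbbobbbbbbbbbbb#########joo#######boooooooooooooooooooooob##bbb##############jjjjjjjj
188 bbobbbbbbbbbbbbb################ooooooooooooooooooooooooob##bbb##############jbjjjjjj
190 bbbbbobbbbbbbbbbbb###########oooooooooooooooooooooooooooo###bbb##############oooooooj
192 bbbbbbbbbbbbbbbbbb##########oooooooooooooooooooooooooooob###bbb##############oooooooo
194 bbbbbbbbbbbbbbbbbbbb#########joooooooooooooooooooooooooob###bb##############bo
[... 1543 characters left out ...]
bbbooobbbooboobbbbbbobboooooobbbbbbbbbb######################booooooooooooo.........
232 bbbobobbbobbobbbobobbbooboooooobbbbbbbbbbb####################oooooooooooooo.........
234 bbbbbbobobbbbooooobbbbbobooooooobbbbbbbbbbb#########bobbjbooooooooo..................
base [[140, 132, 117], [103, 139, 92], [102, 139, 91], [102, 139, 91], [102, 139, 91], [155, 156, 106], [187, 186, 129]]
t75 [[73, 105, 94], [74, 104, 93], [74, 104, 93], [73, 104, 92], [73, 104, 92], [70, 101, 89], [70, 99, 89]]
t82 [[65, 93, 83], [63, 91, 81], [64, 89, 78], [60, 83, 73], [58, 78, 69], [54, 70, 62], [47, 52, 45]]
t85 [[58, 79, 70], [55, 73, 65], [50, 64, 56], [47, 47, 41], [48, 47, 40], [49, 48, 42], [51, 50, 42]]
```

```bash
cat >> h.py <<'E'
B=np.load("fr_base.npz")["s"].astype(int)
def st2(tag):
    s=r.grab_frame("scene")["img"]; np.savez(f"fr_{tag}.npz",s=s); d=np.abs(s.astype(int)-B).sum(2)>45
    print(tag,"body",d[254:292,268:306].sum(),"cone",d[234:252,262:306].sum(),"tray",d[262:330,200:268].sum(),"F",r.observe()["contact_force"][2].round(1),r.observe()["clock"])
E
python3 -c 'from h import *;st2("u85")'
python3 -m creep '[{"dx":0.0012,"dy":0,"dz":-0.0023,"wx":0,"wy":-1,"wz":0,"grip":1},{"dx":0.0012,"dy":0,"dz":-0.0023,"wx":0,"wy":-1,"wz":0,"grip":1},{"dx":0.0012,"dy":0,"dz":-0.0023,"wx":0,"wy":-1,"wz":0,"grip":1}]' >/dev/null
python3 -c 'from h import *;st2("u86")'
python3 -m creep '[{"dx":0.0012,"dy":0,"dz":-0.0023,"wx":0,"wy":-1,"wz":0,"grip":1},{"dx":0.0012,"dy":0,"dz":-0.0023,"wx":0,"wy":-1,"wz":0,"grip":1},{"dx":0.0012,"dy":0,"dz":-0.0023,"wx":0,"wy":-1,"wz":0,"grip":1}]' >/dev/null
python3 -c 'from h import *;st2("u87")'
python3 -m creep '[{"dx":0.0012,"dy":0,"dz":-0.0023,"wx":0,"wy":-1,"wz":0,"grip":1},{"dx":0.0012,"dy":0,"dz":-0.0023,"wx":0,"wy":-1,"wz":0,"grip":1},{"dx":0.0012,"dy":0,"dz":-0.0023,"wx":0,"wy":-1,"wz":0,"grip":1}]' >/dev/null
python3 -c 'from h import *;st2("u88")'
```

```text
u85 body 0 cone 34 tray 795 F -4.3 28.8
u86 body 0 cone 35 tray 820 F -4.1 29.225
u87 body 1 cone 46 tray 825 F -3.8 29.65
u88 body 0 cone 46 tray 850 F -3.6 30.075
```

```bash
python3 -m creep '[{"dx":0.0012,"dy":0,"dz":-0.0023,"wx":0,"wy":-1,"wz":0,"grip":1},{"dx":0.0012,"dy":0,"dz":-0.0023,"wx":0,"wy":-1,"wz":0,"grip":1},{"dx":0.0012,"dy":0,"dz":-0.0023,"wx":0,"wy":-1,"wz":0,"grip":1}]' >/dev/null
python3 -c 'from h import *;st2("u89")'
python3 -m creep '[{"dx":0.0012,"dy":0,"dz":-0.0023,"wx":0,"wy":-1,"wz":0,"grip":1},{"dx":0.0012,"dy":0,"dz":-0.0023,"wx":0,"wy":-1,"wz":0,"grip":1},{"dx":0.0012,"dy":0,"dz":-0.0023,"wx":0,"wy":-1,"wz":0,"grip":1}]' >/dev/null
python3 -c 'from h import *;st2("u90");pour([90.5])'
```

```text
u89 body 1 cone 87 tray 865 F -3.8 30.5
u90 body 107 cone 198 tray 895 F -3.3 30.925
90.5 [-0.7 -0.5  0.7] [-0. -0. -0.]
```

```bash
python3 -m creep '[{"dx":0.0012,"dy":0,"dz":-0.0023,"wx":0,"wy":-1,"wz":0,"grip":1},{"dx":0.0012,"dy":0,"dz":-0.0023,"wx":0,"wy":-1,"wz":0,"grip":1},{"dx":0.0012,"dy":0,"dz":-0.0023,"wx":0,"wy":-1,"wz":0,"grip":1}]' >/dev/null
python3 -c 'from h import *;st2("u91")'
python3 -m creep '[{"dx":0.0012,"dy":0,"dz":-0.0023,"wx":0,"wy":-1,"wz":0,"grip":1},{"dx":0.0012,"dy":0,"dz":-0.0023,"wx":0,"wy":-1,"wz":0,"grip":1},{"dx":0.0012,"dy":0,"dz":-0.0023,"wx":0,"wy":-1,"wz":0,"grip":1}]' >/dev/null
python3 -c 'from h import *;st2("u92");ascii_(np.load("fr_u92.npz")["s"],225,310,160,252)'
```

```text
u91 body 224 cone 246 tray 925 F -3.3 31.35
u92 body 344 cone 247 tray 922 F -2.5 31.775
160 rrrrrrrrrrrrrrrrrrrrr#oG#################booo#################ooooo###bbbb#GGGG##G#GG
162 rrrrrrrrrrrrrrrrrrrrrroo####o#############boooGG#######bb#######ooo#b####jobb#G#GGG##
164 rrrrrrrrrrrrrrrrrrrjjoroo##################bjoo######bbb########rr####rrrrrrb#bobj#GG
166 rrrrrrrrrrrrrrrrbjjjjjjbob##################bbjb###############rrrrrrrrrrrrrrrrrrrbbr
168 rrrrrrrrrrrrrrbjjjjjjjjj#oo##################bjj################rrrrrrrrrrrrrrrrrrrrr
170 rrrrrrrrrrrrrbjjjjjjjjjjj#oo#G#######################bbG####rrrrrrrrrrrrrrrrrrrrrrrrr
172 rrrrrrrrrrrrbjjjjjjjjjjjjj#boo#######################j###rrrrrrrrrrrrrrrrrrrrrrrrrrrr
174 rrrrrrrrrrrbjjjjjjjjjjjjjjjoooo####o#############jbrrrrrrrrrrrrrrrrrrrrrrrrrrrrrrrrrr
176 rrrrrrrrrrbjjbbjjjjjjjjjjjjj#rob#################bjjjbbrrrrrrrrrrrrrrrrrrrrrrrrrrrrrr
178 rrrrrrrrrrbjbbbbjjjjjjjjjjjjjjroo########o#######bbbjbbjjbrrrrrrrrrrrrrrrrrrrrrrrrrrr
180 rrrrrrrrrrbjjjbbbbjjjjjjjjjjjjjboo############jjbjjjjbjbjbjjbrrrrrrrrrrrrrrrrrrrrrrrr
182 rrrrrrrrrrbjbbjbb
[... 2428 characters left out ...]
...........bbbbbbbbooooooooooooooooooooooo..oooooooo##jbb#booobbbooooo
238 .............................bbbbbo.ooooooooooooooooooo..o##bjooo.ooooo#o.ooooooooooo
240 ..............................bbbbboooooooooooooooooo.o#ooooooooorooooooooooooooooooo
242 ...............................bbbbbobooooooooooooooo#bbooooooooorj#o.oooooooooooo.bo
244 .................................bbbbb#oooooooooooooo#roooooooooooo#ooooooooooooo#bbb
246 ...................................bbbboj#oooooooooo.#ooooooooooooo#jooooooo..##obbbb
248 ..................................bbbbbbbbo#rbo.oooooooGGGGGGGGGGG#ooooo..o##rbbbbbbb
250 ...................................bbbbbbbbbbb#rrrr#o..ooooGGGoo....o#brroooGGjbbbbbb
```

```bash
python3 -m creep '[{"dx":0.0012,"dy":0,"dz":-0.0023,"wx":0,"wy":-1,"wz":0,"grip":1},{"dx":0.0012,"dy":0,"dz":-0.0023,"wx":0,"wy":-1,"wz":0,"grip":1},{"dx":0.0012,"dy":0,"dz":-0.0023,"wx":0,"wy":-1,"wz":0,"grip":1}]' >/dev/null
python3 -c 'from h import *;st2("u93")'
python3 -m creep '[{"dx":0.0012,"dy":0,"dz":-0.0023,"wx":0,"wy":-1,"wz":0,"grip":1},{"dx":0.0012,"dy":0,"dz":-0.0023,"wx":0,"wy":-1,"wz":0,"grip":1},{"dx":0.0012,"dy":0,"dz":-0.0023,"wx":0,"wy":-1,"wz":0,"grip":1}]' >/dev/null
python3 -c 'from h import *;st2("u94")'
python3 -m creep '[{"dx":0.0012,"dy":0,"dz":-0.0023,"wx":0,"wy":-1,"wz":0,"grip":1},{"dx":0.0024,"dy":0,"dz":-0.0046,"wx":0,"wy":-2,"wz":0,"grip":1},{"dx":0.0024,"dy":0,"dz":-0.0046,"wx":0,"wy":-2,"wz":0,"grip":1},{"dx":0.0024,"dy":0,"dz":-0.0046,"wx":0,"wy":-2,"wz":0,"grip":1}]' >/dev/null
python3 -c 'from h import *;st2("u96");pour([96.5,100,105,110,114])'
```

```text
u93 body 340 cone 275 tray 922 F -2.3 32.2
u94 body 340 cone 294 tray 939 F -2.9 32.625
u96 body 346 cone 309 tray 952 F -1.7 33.175
96.5 [-0.8 -0.6  0.6] [-0. -0. -0.]
100 [ 3.4 -0.6 -7.5] [-0.  -3.5 -0. ]
105 [ 10.3  -0.6 -18.6] [-0.  -8.5 -0. ]
110 [ 18.1  -0.6 -29. ] [ -0.  -13.5  -0. ]
114 [ 25.   -0.6 -36.8] [ -0.  -17.5   0. ]
```

```bash
python3 -m creep '[{"dx":0.0022,"dy":0,"dz":-0.0045,"wx":0,"wy":-2,"wz":0,"grip":1},{"dx":0.0022,"dy":0,"dz":-0.0045,"wx":0,"wy":-2,"wz":0,"grip":1},{"dx":0.0022,"dy":0,"dz":-0.0045,"wx":0,"wy":-2,"wz":0,"grip":1},{"dx":0.0034,"dy":0,"dz":-0.0075,"wx":0,"wy":-3.5,"wz":0,"grip":1},{"dx":0.0034,"dy":0,"dz":-0.0075,"wx":0,"wy":-3.5,"wz":0,"grip":1},{"dx":0.0034,"dy":0,"dz":-0.0075,"wx":0,"wy":-3.5,"wz":0,"grip":1}]' >/dev/null
python3 -c 'from h import *;st2("u100")'
python3 -m creep '[{"dx":0.003,"dy":0,"dz":-0.0056,"wx":0,"wy":-2.5,"wz":0,"grip":1},{"dx":0.003,"dy":0,"dz":-0.0056,"wx":0,"wy":-2.5,"wz":0,"grip":1},{"dx":0.003,"dy":0,"dz":-0.0056,"wx":0,"wy":-2.5,"wz":0,"grip":1},{"dx":0.0065,"dy":0,"dz":-0.011,"wx":0,"wy":-5,"wz":0,"grip":1},{"dx":0.0065,"dy":0,"dz":-0.011,"wx":0,"wy":-5,"wz":0,"grip":1},{"dx":0.0065,"dy":0,"dz":-0.011,"wx":0,"wy":-5,"wz":0,"grip":1}]' >/dev/null
python3 -c 'from h import *;st2("u105")'
python3 -m creep '[{"dx":0.003,"dy":0,"dz":-0.0056,"wx":0,"wy":-2.5,"wz":0,"grip":1},{"dx":0.003,"dy":0,"dz":-0.0056,"wx":0,"wy":-2.5,"wz":0,"grip":1},{"dx":0.003,"dy":0,"dz":-0.0056,"wx":0,"wy":-2.5,"wz":0,"grip":1},{"dx":0.0065,"dy":0,"dz":-0.011,"wx":0,"wy":-5,"wz":0,"grip":1},{"dx":0.0065,"dy":0,"dz":-0.011,"wx":0,"wy":-5,"wz":0,"grip":1},{"dx":0.0065,"dy":0,"dz":-0.011,"wx":0,"wy":-5,"wz":0,"grip":1}]' 
python3 -c 'from h import *;st2("u110");pour([112])
print(r.observe()["joint_pos"].round(2))
s=np.load("fr_u110.npz")["s"]; ascii_(s,255,310,206,296)'
```

```text
u100 body 349 cone 329 tray 960 F -1.6 33.975
u105 body 347 cone 429 tray 989 F -3.0 34.775
clock: 35.52
position: [0.5755, 0.025, 0.3581]
eef_rot: [0.363, 0.621, 0.571, -0.396]
contact_force: [-0.1, -0.8, -3.7]
finger_gap: 0.0157
grip_force: 52.0
u110 body 353 cone 512 tray 1034 F -3.2 35.575
112 [ 1.6 -0.6 -5.5] [-0. -2.  0.]
[-0.25  0.58 -0.4   1.51  1.01  1.96 -0.82]
206 ....objjbjbbjbbbbbbjjjbbb##########rrrrrrrrrrrrrrrrrrrr
208 ......bjbjjbbjbjjbjbbbjbbr######jjbrrrrrrrrrrrrrrrrrrrr
210 .......jbjbbjbbjbjbbjjjjbbjbbjbbjbbrbrrrrrbrrrrrrrrrrrr
212 .......bbjjbjbbjjbjbbjjjjjjjjjbj######o###rrrrrrrrrrrrr
214 ....bbbbbbjjjbjbbjbbbjbjbjbbjbb##bb#boooo#####jrrrrrrrr
216 .ooobbbbbbbbbjbbjbjbjbbjbjbb##rbb###o.o#b########obrrrr
218 obbbbbbbbb###jbbbbbbbbbbo###jjojbjr#b###jbrj#bb#####rrb
220 bbbbbbbo###b#bbbjbbbb###rb#bjbbr#rb#bbbb#brj###r#####br
222 bbbbbbb###jrr#jj#rbbb##rr#jbrrbbbbrbb####r#j#######b###
224 ooobbo####bbbbjbbbobjbo#b####r#bjbbrb#r########rb####b#
226 bbbbo#oo#jjbobo#bbobbjbb#ooo##bjbbb##r##br######b######
228 bbbo#oooobbboooobojbr#o..oo#rbbbbrbjbrbb####b#j#bbb####
230 bb
[... 1273 characters left out ...]
jGGGGGGGGGGGGGGGGGGGGGGGGGGGGGGGGG#.....
274 ...............jGGGGGGGGGGGGGGGGGGGGGGGGGGGGGGGGGo.....
276 ...............jGGGGGGGGGGGGGGGGGGGGGGGGGGGGGGGGG......
278 ...............jjGGGGGGGGGGGGGGGGGGGGGGGGGGGGGGGjb...oo
280 ..............jj.joGGGGGGGGGGGGGGGGGGGGGGGGGGGjbbj.....
282 ..............jj..jjjGGGGGGGGGGGGGGGGGGGGGGGjbbbbj.....
284 .............jj...j.j.jjGGGGGGGGGGGGGGGGGbb....jj.....o
286 .............j.jjj.....j....bj.ojjjbjj..j...jj..j....oo
288 ............j.j...j..jjjj.jj........jj.jjj...j.jj....oo
290 .............j..jjjjj...j...j.jj.jjj.......j.j.j...b.oo
292 .............jjj.j.jj.........j.jjj.jj..jj..jj....bbo.j
294 ..............j.j..j....jjj.j.j.j.j...jj.....j...bbbboo
```

```bash
python3 - <<'E'
from h import *
s=np.load("fr_u110.npz")["s"].astype(int); d=(np.abs(s-B).sum(2)>45)
for y in range(254,292,2): print(y,"".join("#" if v else "." for v in d[y,268:306]))
pour([100,90,80,70,60,50],z=.22,back=.02)
E
```

```text
254 ......................................
256 ......................................
258 .......................##.#...........
260 ..............###.##########.........#
262 ......#.##########..######..........##
264 .....#############...................#
266 .....###################..............
268 ......###################.............
270 ........#####.###########.##..........
272 .......#######################........
274 .......#########.....##########.......
276 ........########.....##########.......
278 ..........####.........#####..........
280 ......................................
282 ......................................
284 ......................................
286 ......................................
288 ......................................
290 ......................................
100 [-21.2  -0.6  23.8] [-0. 10.  0.]
90 [-26.1  -0.6  49.4] [-0. 20.  0.]
80 [-26.5  -0.6  75.4] [-0. 30. -0.]
70 [-22.4  -0.6 101.1] [-0. 40. -0.]
60 [-13.8  -0.6 125.6] [-0. 50. -0.]
50 [ -1.2  -0.5 148.4] [-0. 60. -0.]
```

```bash
python3 -m creep '[{"dx":-0.021,"dy":0,"dz":0.024,"wx":0,"wy":10,"wz":0,"grip":1},{"dx":-0.026,"dy":0,"dz":0.049,"wx":0,"wy":20,"wz":0,"grip":1},{"dx":-0.0265,"dy":0,"dz":0.075,"wx":0,"wy":30,"wz":0,"grip":1},{"dx":-0.022,"dy":0,"dz":0.101,"wx":0,"wy":40,"wz":0,"grip":1},{"dx":-0.014,"dy":0,"dz":0.126,"wx":0,"wy":50,"wz":0,"grip":1},{"dx":-0.001,"dy":0,"dz":0.148,"wx":0,"wy":60,"wz":0,"grip":1},{"dx":-0.001,"dy":0,"dz":0.148,"wx":0,"wy":60,"wz":0,"grip":1}]'
python3 - <<'E'
from h import *
t,s=status("back"); st2("v50")
toolmove(H0+[0,0,.22],grasp())
d=(np.abs(s["img"].astype(int)-B).sum(2)>45)
for y in range(224,292,2): print(y,"".join("#" if v else "." for v in d[y,240:312]))
H=cv2.cvtColor(t["img"],cv2.COLOR_RGB2HSV)
ascii_(t["img"],305,410,168,236)
E
```

```text
clock: 36.45
position: [0.5624, -0.1148, 0.2957]
eef_rot: [0.028, 0.739, 0.672, -0.032]
contact_force: [-0.4, 0.5, -2.0]
finger_gap: 0.0154
grip_force: 52.0
back hole green frac 0.18 body green frac 0.85 body mean 34.4 Fz [-2.3]
v50 body 343 cone 161 tray 93 F -3.0 36.6
shift mm [-133.5  -25.5   16.6] turn deg [-0. 50.  0.]
224 ......................##.............#######..............#.........#.##
226 .........................#......##########...........................#..
228 ....................#.....############...................#....#....#....
230 ..............................######....................................
232 ##.....................................................#...............#
234 ....##............#...................................#................#
236 ......##...........#.............#......................................
238 ..........##........#............#.......#########.....................#
240 ............##.......##...............................................##
242 ...............##...##.##.........#...................#.............#...
244 
[... 4883 characters left out ...]
o.jjjjjjjjjjbbbbjjjjjjjjjjjjjjjjjjjjjjjj
224 oooo....ooooooooooooooooooooooooooooooooooooooooooooooooooooooooooooooooooooooooooooo....oooobbbbbbbjjbjj
226 o.........ooooooooooooooooooooooooooooooooooooooooooooooooooooooooooooooooooooooooooo....oooooooooooooooo
228 ............ooooooooooooooooooooooooooooooooooooooooooooooooooooooooooooooooooooooooooooooooooooooooooooo
230 o..............oooooooooooooooooooooooooooooooooooooooooooooooooooooooooooooooooooooooooooooooooooooooooo
232 ..ooo...............ooooooooooooooooooooooooooooooooooooooooooooooooooooooooooooooooooooooooooooooooooooo
234 .......................oooooooooooooooooooooooooooooo.ooooooooooooooooooooooooooooooooooooooooooooooooooo
```

```bash
python3 -m creep '[{"dx":-0.018,"dy":-0.003,"dz":-0.008,"wx":0,"wy":4,"wz":0,"grip":1},{"dx":-0.04,"dy":-0.008,"dz":-0.01,"wx":0,"wy":11,"wz":0,"grip":1},{"dx":-0.06,"dy":-0.012,"dz":-0.01,"wx":0,"wy":19,"wz":0,"grip":1},{"dx":-0.08,"dy":-0.016,"dz":-0.005,"wx":0,"wy":27,"wz":0,"grip":1},{"dx":-0.1,"dy":-0.02,"dz":0.005,"wx":0,"wy":35,"wz":0,"grip":1},{"dx":-0.12,"dy":-0.024,"dz":0.012,"wx":0,"wy":43,"wz":0,"grip":1},{"dx":-0.13,"dy":-0.0255,"dz":0.016,"wx":0,"wy":48,"wz":0,"grip":1},{"dx":-0.1335,"dy":-0.0255,"dz":0.0166,"wx":0,"wy":50,"wz":0,"grip":1},{"dx":-0.1335,"dy":-0.0255,"dz":0.0166,"wx":0,"wy":50,"wz":0,"grip":1}]'
python3 - <<'E'
from h import *
t,s=status("up"); toolmove(H0+[0,0,.22],grasp()); toolmove(H0+[0,0,.03],grasp())
p=proj(t,r.observe()["position"]+.083*XJ+[0,0,-.03]); print("jug centre px",p)
x,y=map(int,p); ascii_(t["img"],x-40,x+40,y-36,y+36)
H=cv2.cvtColor(t["img"],cv2.COLOR_RGB2HSV)
print("funnel hole"); ascii_(t["img"],318,358,190,216); print(t["img"][199:213:3,330:346:3].tolist())
E
```

```text
clock: 37.72
position: [0.5274, -0.2402, 0.2915]
eef_rot: [-0.259, 0.68, 0.625, 0.281]
contact_force: [0.7, 0.7, -2.6]
finger_gap: 0.0153
grip_force: 52.0
up hole green frac 0.18 body green frac 0.85 body mean 33.8 Fz [-2.7]
shift mm [-1.1 -0.6 -0.6] turn deg [-0.1  0.1  0.1]
shift mm [-135.3   -0.7  133.9] turn deg [-0.1  0.1  0.1]
jug centre px [451.13107463 218.13443092]
182 ...............................................................obbbbbbbbbbbrrrrr
184 ...............................................................obbbbbbbbbbbrrrrr
186 ...........................................oojjjjjjjjjjjjoo....ojbbbbbbbbbbrrrrr
188 ......................................ojjjjjjjjjjjjjjjjjjjjjjjjoojjbbbbbbbrrrrrr
190 .........................jjjo......ojjjjjjjjjjjjjjjjjbjjjjjjjjjjjjoojjbbbbrrrrrr
192 .......................jjjjjjo..ojjjjjjjjjjjjjjjjjjjjjbjjjbjbbjjjjjjjojjbbrrrrrr
194 .....................jjjjjjjjooojjjjjjjjjjjjjjjjbjjjjjjjjjjbjjjjbbbbjjjojjbrrrrr
196 ..................jjjjjjjjjoojjjjjjjjjjjjjjjjjjjjjbjjjjbbbjjbjjjbjbbjjjjoojbbrrr
198 ................oojjjjjjjjoojjjjjjjjjjj
[... 2670 characters left out ...]
ooooooooobb###############jooooooooooo
206 ooooooooooo#################booooooooooo
208 oooooooooojj#jjjb###bGGGob##oooooooooooo
210 oooooooooooojjbjbj#bGGGGGGGooooooooooooo
212 oooooooooooooojj##oGGGGGGboooooooooooooo
214 oooooooooooooooooooboooooooooooooooooooo
[[[75, 74, 61], [70, 66, 55], [75, 69, 57], [75, 69, 58], [74, 69, 57], [83, 79, 68]], [[87, 117, 77], [77, 81, 61], [77, 71, 59], [77, 72, 59], [74, 69, 57], [76, 72, 59]], [[77, 76, 60], [76, 70, 58], [77, 72, 59], [75, 69, 57], [73, 68, 56], [76, 70, 58]], [[79, 73, 61], [82, 75, 62], [74, 69, 57], [82, 103, 70], [79, 96, 68], [74, 73, 58]], [[95, 87, 75], [80, 74, 61], [78, 79, 61], [90, 123, 81], [91, 125, 82], [109, 123, 94]]]
```

The jug is empty (clean interior in the top view), and the hole shows stones lying in the vase with an intact outline. I set the jug back down.

```bash
python3 -m creep '[{"dx":-0.015,"dy":-0.0007,"dz":0.015,"wx":0,"wy":0,"wz":0,"grip":1},{"dx":-0.04,"dy":-0.0007,"dz":0.04,"wx":0,"wy":0,"wz":0,"grip":1},{"dx":-0.065,"dy":-0.0007,"dz":0.064,"wx":0,"wy":0,"wz":0,"grip":1},{"dx":-0.09,"dy":-0.0007,"dz":0.089,"wx":0,"wy":0,"wz":0,"grip":1},{"dx":-0.11,"dy":-0.0007,"dz":0.109,"wx":0,"wy":0,"wz":0,"grip":1},{"dx":-0.125,"dy":-0.0007,"dz":0.124,"wx":0,"wy":0,"wz":0,"grip":1},{"dx":-0.1353,"dy":-0.0007,"dz":0.1339,"wx":0,"wy":0,"wz":0,"grip":1},{"dx":-0.142,"dy":-0.0007,"dz":0.1406,"wx":0,"wy":0,"wz":0,"grip":1},{"dx":-0.146,"dy":-0.0007,"dz":0.1446,"wx":0,"wy":0,"wz":0,"grip":1},{"dx":-0.146,"dy":-0.0007,"dz":0.1446,"wx":0,"wy":0,"wz":0,"grip":1}]'
python3 -m creep '[{"dx":-0.0025,"dy":0,"dz":0.0025,"wx":0,"wy":0,"wz":0,"grip":1},{"dx":-0.005,"dy":0,"dz":0.005,"wx":0,"wy":0,"wz":0,"grip":1},{"dx":-0.007,"dy":0,"dz":0.007,"wx":0,"wy":0,"wz":0,"grip":1},{"dx":-0.007,"dy":0,"dz":0.007,"wx":0,"wy":0,"wz":0,"grip":1}]'
python3 - <<'E'
from h import *
toolmove(H0,grasp())
E
```

```text
clock: 39.08
position: [0.5262, -0.2419, 0.0861]
eef_rot: [-0.259, 0.681, 0.625, 0.282]
contact_force: [0.1, -0.4, -2.2]
finger_gap: 0.0158
grip_force: 52.0
clock: 39.58
position: [0.526, -0.2418, 0.0759]
eef_rot: [-0.259, 0.681, 0.624, 0.282]
contact_force: [0.3, -0.3, -3.9]
finger_gap: 0.0153
grip_force: 52.0
shift mm [-2.   0.8  3.6] turn deg [-0. -0. -0.]
```

Four millimetres remain, so I lower in small steps.

```bash
python3 -m creep '[{"dx":-0.0007,"dy":0,"dz":0.0007,"wx":0,"wy":0,"wz":0,"grip":1},{"dx":-0.0014,"dy":0,"dz":0.0014,"wx":0,"wy":0,"wz":0,"grip":1},{"dx":-0.002,"dy":0,"dz":0.002,"wx":0,"wy":0,"wz":0,"grip":1},{"dx":-0.002,"dy":0,"dz":0.002,"wx":0,"wy":0,"wz":0,"grip":1}]'
python3 -m creep '[{"dx":-0.0004,"dy":0,"dz":0.0004,"wx":0,"wy":0,"wz":0,"grip":1},{"dx":-0.0008,"dy":0,"dz":0.0008,"wx":0,"wy":0,"wz":0,"grip":1},{"dx":-0.0008,"dy":0,"dz":0.0008,"wx":0,"wy":0,"wz":0,"grip":1}]'
```

```text
clock: 40.08
position: [0.526, -0.2418, 0.0733]
eef_rot: [-0.259, 0.681, 0.624, 0.282]
contact_force: [0.2, 0.1, -3.0]
finger_gap: 0.0158
grip_force: 52.0
clock: 40.45
position: [0.5261, -0.2418, 0.0723]
eef_rot: [-0.259, 0.681, 0.624, 0.282]
contact_force: [-0.4, -0.1, -1.5]
finger_gap: 0.0153
grip_force: 52.0
```

```bash
python3 -m creep '[{"dx":-0.0004,"dy":0,"dz":0.0004,"wx":0,"wy":0,"wz":0,"grip":1},{"dx":-0.0006,"dy":0,"dz":0.0006,"wx":0,"wy":0,"wz":0,"grip":1}]'
python3 -m creep '[{"dx":0,"dy":0,"dz":0,"wx":0,"wy":0,"wz":0,"grip":1},{"dx":0,"dy":0,"dz":0,"wx":0,"wy":0,"wz":0,"grip":1}]' 6
python3 -m creep '[{"dx":0,"dy":0,"dz":0,"wx":0,"wy":0,"wz":0,"grip":0.75},{"dx":0,"dy":0,"dz":0,"wx":0,"wy":0,"wz":0,"grip":0.6},{"dx":0,"dy":0,"dz":0,"wx":0,"wy":0,"wz":0,"grip":0.5},{"dx":0,"dy":0,"dz":0,"wx":0,"wy":0,"wz":0,"grip":0.4},{"dx":0,"dy":0,"dz":0,"wx":0,"wy":0,"wz":0,"grip":0.4},{"dx":0,"dy":0,"dz":-0.02,"wx":0,"wy":0,"wz":0,"grip":0.4},{"dx":0,"dy":0,"dz":-0.06,"wx":0,"wy":0,"wz":0,"grip":0.4},{"dx":0,"dy":0,"dz":-0.11,"wx":0,"wy":0,"wz":0,"grip":0.4},{"dx":0,"dy":0,"dz":-0.16,"wx":0,"wy":0,"wz":0,"grip":0.4},{"dx":0,"dy":0,"dz":-0.16,"wx":0,"wy":0,"wz":0,"grip":0.4}]'
python3 - <<'E'
from h import *
t,s=status("end"); g=t["img"].astype(int); a=cv2.imread("pics/top0.png")[:,:,::-1].astype(int)
d=np.abs(g-a).sum(2)>60
print("jug area change top",d[195:260,400:480].sum())
ascii_(t["img"],400,482,200,254)
print("funnel+surround"); ascii_(t["img"],295,385,164,246)
b=cv2.imread("pics/scene0.png")[:,:,::-1].astype(int); D=np.abs(s["img"].astype(int)-b).sum(2)>60
for y in range(182,245,3): print(y,"".join("#" if v else "." for v in D[y,215:275]))
E
```

```text
clock: 40.7
position: [0.5262, -0.242, 0.0717]
eef_rot: [-0.259, 0.681, 0.625, 0.282]
contact_force: [-1.9, -4.5, 5.9]
finger_gap: 0.0158
grip_force: 52.0
clock: 40.95
position: [0.5263, -0.242, 0.0716]
eef_rot: [-0.259, 0.681, 0.625, 0.282]
contact_force: [-0.3, -3.6, 4.6]
finger_gap: 0.016
grip_force: 6.0
clock: 42.2
position: [0.5165, -0.3578, 0.1863]
eef_rot: [-0.256, 0.682, 0.624, 0.282]
contact_force: [0.9, 0.2, -0.4]
finger_gap: 0.0565
grip_force: 0.0
end hole green frac 0.18 body green frac 0.85 body mean 33.9 Fz [-0.3]
jug area change top 510
200 .........................................................................ojbbbbbbb
202 .........................................................................ojbbbbbbb
204 .................................o.......................................obbbbbbbb
206 ........................ojjjjjjjjjjjjjjjjj...............................obbbbbbbb
208 .....................jjjjjjjjjjjjjjjjjjjjjjjjj...........................obbbbbbbb
210 ............jjjoo.ojjjjjjjjjjjjjjjjjjjjjjjjjjjjjj........................obbbbbbbb
212 .........jjjjjjj
[... 6382 characters left out ...]
#.##....####.########...###..##...##.............#
215 ....##........#..................##...........#####.########
218 ..............#................###........#..###.###########
221 ..#.#..#.....................................###############
224 ............................................################
227 ...........................................#################
230 ...................#......................##################
233 ....................#.......................################
236 .......................##............#......################
239 ............................................################
242 ..............................................##############
```

```bash
python3 - <<'E'
from h import *
t=r.grab_frame("top");s=r.grab_frame("scene")
for im,ref,n in((t["img"],"pics/top0.png","top"),(s["img"],"pics/scene0.png","scene")):
    a=cv2.imread(ref)[:,:,::-1].astype(int); D=((a-im).sum(2)>90).astype(np.uint8)
    D=cv2.morphologyEx(D,cv2.MORPH_OPEN,np.ones((3,3),np.uint8))
    print(n,[x.tolist() for x in cv2.connectedComponentsWithStats(D)[2][1:] if x[4]>25])
g=s["img"][256:284,270:304].astype(int)
for y in range(0,28,1): print("".join("%3d"%(v//4) for v in g[y,:,1]))
E
```

```text
top [[308, 168, 83, 94, 3203], [568, 183, 72, 137, 4050], [332, 197, 14, 11, 129], [560, 285, 11, 5, 44], [570, 294, 10, 8, 59], [555, 338, 85, 142, 4540], [446, 457, 108, 23, 1008], [630, 467, 10, 13, 85]]
scene [[205, 1, 11, 6, 49], [305, 0, 78, 71, 2055], [206, 11, 10, 6, 39], [217, 11, 14, 16, 113], [188, 24, 6, 9, 37], [407, 26, 6, 14, 59], [113, 56, 13, 8, 48], [128, 64, 24, 22, 255], [153, 67, 18, 10, 70], [374, 71, 8, 6, 35], [157, 74, 16, 8, 68], [390, 76, 8, 6, 26], [417, 80, 13, 29, 106], [160, 82, 14, 8, 64], [150, 89, 9, 10, 60], [143, 92, 73, 91, 2132], [197, 92, 165, 48, 2644], [201, 152, 8, 7, 37], [203, 161, 7, 7, 31], [259, 211, 58, 56, 1478], [294, 263, 11, 21, 120], [275, 271, 8, 8, 54], [289, 271, 6, 8, 41]]
 16 16 17 18 18 18 17 15 14 17 17 17 18 18 17 19 19 18 17 18 18 17 16 16 17 17 19 20 19 18 17 17 16 17
 22 16 17 19 19 20 20 17 16 16 15 16 18 19 19 18 18 18 19 18 18 16 15 13 14 20 21 19 19 19 20 18 15 16
 14 15 18 17 18 19 19 20 18 17 17 17 17 16 18 18 18 18 18 17 18 17 16 18 26 22 20 18 18 18 18 16 16 17
 15 17 18 17 19 19 20 19 17 18 26 31 27 20 22 20 15 
[... 1822 characters left out ...]
6 16 15 15 15 15 15 23 34 32 32 33 31 21 15 15 16 16 17 13 17 26 34 31 20 11  8 26
 53 50 12 12 17 25 34 32 21 13 14 16 26 34 32 32 32 33 33 32 26 18 16 14 17 25 26 35 33 22 14 12 18 36
 52 50 29 13 12 16 27 35 33 34 35 35 33 31 32 32 32 31 32 32 34 33 28 30 34 33 36 34 18 14 14 19 33 49
 51 53 53 31 15 11 15 22 31 34 33 33 32 31 32 32 33 31 33 32 33 34 34 33 33 33 23 15 14 15 15 32 50 47
 50 51 53 52 29 10 15 17 13 21 31 36 33 33 34 31 32 32 33 33 32 34 35 36 23 15 16 15 16 19 34 52 46 46
 52 51 52 54 52 31 13 14 14 17 15 17 21 24 28 31 36 35 29 28 24 21 15 15 16 17 16 16 21 39 48 47 45 45
 51 52 50 53 53 53 42 24 16 15 15 16 16 16 15 16 16 17 14 15 15 17 17 15 16 14 14 24 34 48 45 48 52 51
```

```bash
python3 - <<'E'
from h import *
t=r.grab_frame("top")["img"][140:290,280:410,::-1].astype(int); s=r.grab_frame("scene")["img"][150:300,200:330,::-1].astype(int)
p=cv2.imread("pics/s4.png"); sc=cv2.resize(p[:,:390],(130,150),interpolation=cv2.INTER_AREA).astype(int); tp=cv2.resize(p[:,390:],(130,150),interpolation=cv2.INTER_AREA).astype(int)
for n,a,b,o in(("top",t,tp,(280,140)),("scene",s,sc,(200,150))):
    D=(np.abs(a-b).sum(2)>50).astype(np.uint8); D=cv2.morphologyEx(D,cv2.MORPH_OPEN,np.ones((2,2),np.uint8))
    print(n,[(x[0]+o[0],x[1]+o[1],*x[2:].tolist()) for x in cv2.connectedComponentsWithStats(D)[2][1:] if x[4]>10])
E
```

```text
top [(np.int32(353), np.int32(166), 57, 25, 481), (np.int32(305), np.int32(180), 9, 14, 47), (np.int32(328), np.int32(197), 21, 19, 273), (np.int32(309), np.int32(206), 101, 73, 4335), (np.int32(287), np.int32(224), 25, 15, 73), (np.int32(286), np.int32(272), 31, 15, 228), (np.int32(280), np.int32(280), 11, 3, 22), (np.int32(317), np.int32(282), 6, 3, 15), (np.int32(325), np.int32(283), 64, 7, 256)]
scene [(np.int32(200), np.int32(150), 18, 28, 232), (np.int32(321), np.int32(150), 9, 78, 481), (np.int32(259), np.int32(199), 4, 6, 15), (np.int32(260), np.int32(206), 3, 11, 23), (np.int32(228), np.int32(208), 4, 4, 13), (np.int32(233), np.int32(211), 20, 6, 49), (np.int32(231), np.int32(229), 5, 4, 12), (np.int32(325), np.int32(239), 5, 5, 20), (np.int32(304), np.int32(241), 26, 36, 529), (np.int32(260), np.int32(243), 14, 26, 215), (np.int32(200), np.int32(247), 6, 4, 14), (np.int32(282), np.int32(251), 6, 4, 12), (np.int32(200), np.int32(254), 4, 4, 11), (np.int32(289), np.int32(259), 8, 5, 30), (np.int32(275), np.int32(262), 25, 18, 295), (np.int32(246), np.int32(271), 14, 6, 45), (np.int32(265), np.int32(277), 5, 4, 12), (np.int32(245), np.int32(279), 3, 5, 11), (np.int32(249), np.int32(278), 8, 6, 28), (np.int32(264), np.int32(284), 4, 4, 12), (np.int32(248), np.int32(286), 6, 3, 12)]
```

```bash
python3 -c 'from h import *;toolmove(r.observe()["position"]+np.array([-.2,-.2,.06]),down(-60))'
```

```text
shift mm [-110.3 -182.4 -195.3] turn deg [-21.7 -41.5  52.1]
```

```bash
python3 -m creep '[{"dx":-0.015,"dy":-0.025,"dz":-0.03,"wx":-3,"wy":-6,"wz":7,"grip":0.4},{"dx":-0.03,"dy":-0.05,"dz":-0.055,"wx":-6,"wy":-12,"wz":15,"grip":0.4},{"dx":-0.05,"dy":-0.08,"dz":-0.085,"wx":-9.5,"wy":-18,"wz":23,"grip":0.4},{"dx":-0.065,"dy":-0.11,"dz":-0.115,"wx":-13,"wy":-25,"wz":31,"grip":0.4},{"dx":-0.08,"dy":-0.135,"dz":-0.145,"wx":-16,"wy":-31,"wz":39,"grip":0.4},{"dx":-0.1,"dy":-0.165,"dz":-0.175,"wx":-19.5,"wy":-37,"wz":46,"grip":0.4},{"dx":-0.11,"dy":-0.182,"dz":-0.195,"wx":-21.7,"wy":-41.5,"wz":52,"grip":0.4},{"dx":-0.11,"dy":-0.182,"dz":-0.195,"wx":-21.7,"wy":-41.5,"wz":52,"grip":0.4},{"dx":-0.11,"dy":-0.182,"dz":-0.195,"wx":-21.7,"wy":-41.5,"wz":52,"grip":0.4}]'
python3 - <<'E'
from h import *
T=r.grab_frame("top"); S=r.grab_frame("scene"); t=T["img"][140:290,280:410,::-1].astype(int); s=S["img"][150:300,200:330,::-1].astype(int)
p=cv2.imread("pics/s4.png"); sc=cv2.resize(p[:,:390],(130,150),interpolation=cv2.INTER_AREA).astype(int); tp=cv2.resize(p[:,390:],(130,150),interpolation=cv2.INTER_AREA).astype(int)
for n,a,b,o in(("top",t,tp,(280,140)),("scene",s,sc,(200,150))):
    D=(np.abs(a-b).sum(2)>50).astype(np.uint8); D=cv2.morphologyEx(D,cv2.MORPH_OPEN,np.ones((3,3),np.uint8))
    print(n,[(int(x[0]+o[0]),int(x[1]+o[1]),*x[2:].tolist()) for x in cv2.connectedComponentsWithStats(D)[2][1:] if x[4]>10])
a=cv2.imread("pics/top0.png")[:,:,::-1].astype(int); D=(np.abs(a-T["img"]).sum(2)>60).astype(np.uint8); D=cv2.morphologyEx(D,cv2.MORPH_OPEN,np.ones((3,3),np.uint8))
print("top0",[x.tolist() for x in cv2.connectedComponentsWithStats(D)[2][1:] if x[4]>15 and x[0]<500 and x[1]<330])
def m(im,roi):
    x,y,w,h=roi; H=cv2.cvtColor(im[y:y+h,x:x+w],cv2.COLOR_RGB2HSV); return (H[...,2]).astype(int)
# funnel rim centre now
g=T["img"].astype(int)
E
```

```text
clock: 43.62
position: [0.3176, -0.5528, 0.2437]
eef_rot: [-0.0, 0.965, 0.261, 0.001]
contact_force: [-0.1, 0.6, 0.5]
finger_gap: 0.0569
grip_force: 0.0
top [(356, 159, 54, 29, 877), (306, 181, 5, 6, 24), (280, 188, 69, 85, 3474), (362, 206, 29, 22, 383), (404, 215, 6, 20, 91), (337, 234, 4, 3, 12), (297, 271, 19, 9, 127)]
scene [(320, 150, 10, 75, 534), (313, 232, 17, 9, 99), (326, 240, 4, 3, 12), (259, 246, 12, 22, 186), (305, 254, 25, 30, 424), (288, 259, 8, 4, 29), (274, 261, 25, 18, 283), (246, 270, 10, 6, 38), (262, 272, 6, 4, 21), (237, 274, 4, 4, 14), (248, 276, 10, 6, 44), (243, 278, 4, 5, 19), (251, 283, 5, 4, 16), (264, 283, 3, 4, 12), (312, 286, 18, 13, 126), (262, 288, 4, 4, 15), (304, 292, 4, 7, 28)]
top0 [[214, 149, 100, 93, 3778], [307, 167, 84, 95, 4600], [253, 177, 14, 10, 61], [206, 207, 5, 8, 33], [414, 217, 26, 29, 401]]
```

```bash
python3 - <<'E'
from h import *
T=r.grab_frame("top")["img"]; S=r.grab_frame("scene")["img"]
def vm(im,x0,x1,y0,y1,st=2):
    g=cv2.cvtColor(im,cv2.COLOR_RGB2HSV)[...,2]
    for y in range(y0,y1,3): print(y,"".join("%3d"%(int(v)//4) for v in g[y,x0:x1:st]))
print("top shadow");vm(T,320,400,206,268)
print("scene around vase");vm(S,250,330,244,296)
E
```

```text
top shadow
206  31 30 29 28 22 19 19 18 18 18 18 17 18 19 29 31 31 31 31 31 31 31 31 31 31 29 34 35 40 43 43 43 43 43 43 43 43 43 43 43
209  30 29 28 28 24 19 20 20 19 24 30 29 24 25 31 31 31 31 31 31 31 32 31 31 30 32 32 32 32 35 42 43 43 43 43 43 43 43 43 43
212  28 28 28 29 29 27 21 19 22 30 31 31 31 31 32 31 31 31 32 31 31 32 32 31 30 32 32 32 32 32 32 35 42 43 43 43 43 43 43 43
215  28 28 28 29 30 30 29 30 31 31 31 32 31 32 32 32 31 31 32 32 32 32 32 31 32 32 32 32 32 32 32 32 34 41 43 43 43 43 43 43
218  29 29 29 29 30 30 30 31 31 31 31 31 31 31 32 32 31 31 32 32 32 32 32 31 32 32 32 32 32 32 32 32 32 33 40 43 43 43 43 43
221  29 29 29 30 30 30 30 31 31 31 31 31 31 31 32 32 31 31 32 32 32 31 30 32 32 32 32 32 32 32 32 32 32 32 33 40 43 43 43 43
224  29 30 30 31 30 31 31 31 31 31 31 31 31 32 32 32 31 32 32 32 31 32 32 32 32 32 32 32 32 32 33 32 33 34 37 40 43 43 43 43
227  30 30 30 31 31 31 31 31 31 31 31 31 31 32 32 32 32 32 31 31 31 33 35 35 36 36 36 36 37 37 37 37 37 37 37 40 43 43 43 43
230  35 31 30 31 31 31 31 31 31 31 31 31 31 32 32 32 32 31 33 36 37 37 37 37 37 37 37 37 
[... 3103 characters left out ...]
 33 31 31 31 32 32 32 33 23 15 15 60 55 55 57 53 40 42 41 44 36 38 43 42 41
283  55 55 56 56 55 55 55 55 54 55 54 55 57 43 15 14 17 16 15 15 15 16 15 14 40 56 55 55 55 51 39 40 33 34 43 44 37 32 40 42
286  56 54 55 54 54 55 55 54 54 54 55 54 54 55 55 59 61 46 39 49 50 61 58 55 55 54 55 55 55 34 38 37 24 31 31 31 44 44 43 43
289  55 56 55 55 56 55 55 55 55 55 54 54 54 55 54 55 55 55 55 54 54 55 54 55 54 55 54 55 52 21 28 31 32 32 33 34 33 31 31 33
292  55 55 55 55 55 55 55 55 54 55 54 55 55 54 55 55 55 55 55 54 55 55 54 54 55 54 55 53 27 39 29 30 30 33 34 32 33 34 33 32
295  55 55 55 54 55 55 55 55 55 55 55 55 55 55 54 55 55 55 55 55 55 54 55 55 55 54 56 29 31 23 38 29 31 33 33 34 33 33 32 31
```

The tray shows only smooth shadow, with no stray stones. The jug is empty and standing, and the funnel is clear and seated. I'm handing in.

```bash
python3 -c 'from bench import r;print(r.finish_job())'
```

```text
the job is handed in; nothing more can be done
None
```

I handed the job in at about 44 s on the robot's clock: funnel seated in the vase, pebbles poured, and the empty jug upright on the tray; no verdict came back, and the six-pebble count rests on the empty jug, the clear funnel and no stones seen on the tray.

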